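Make up two carving-course kits

TASK

Make up the two course kits from the stock on the bench. On the board with three bays: the flat blank in the middle-sized rectangular bay, the mallet standing on its head in the square bay and the gouge in the full-length narrow bay; on the board with two bays: the whetstone in the wider bay and the stick blank in the narrower one. Set each piece down without dropping it, flat on the floor of its bay and not on a batten, never tip the mallet over, and leave the oil jar and the wax tin standing where they are.

Things in the scene. Friction and masses are not known exactly. Their poses are not given: they have to be found in the camera images.
- board3: Fixed plywood kit board with THREE bays fenced by dark battens, 206 (x) by 162 (y) mm. Origin: centre of underside; bay floor at z = 6 mm, batten tops 14. Bay centres (x, y) and clear sizes in its frame, mm: middle-sized (-40, 38), 114 by 74; square (60, 38), 74 by 74; narrow (0, -47), 194 by 56. Battens 6 mm wide, the one beside the narrow bay 20. On the left or right, turned up to 0.25 rad.
- board2: Fixed plywood kit board with TWO bays fenced by dark battens, 164 (x) by 156 (y) mm. Origin: centre of underside; bay floor at z = 6 mm, batten tops 14. Bay centres (x, y) and clear sizes in its frame, mm: wider (0, 38), 152 by 68; narrower (0, -44), 152 by 56; the batten between them is 20 mm wide. On the side opposite the other board, turned up to 0.25 rad.
- slab: Flat carving blank: plain pale wood block 90 (x) by 50 (y) by 36 (z) mm, with a leaf pencilled on top, 60 to 130 g. Its origin is the centre of its underside, z up. Lies flat; grip it across its 50 mm width.
- stick: Stick blank: plain pale square-section wood bar 128 (x) by 32 (y) by 34 (z) mm, 55 to 115 g. Its origin is the centre of its underside, z up. Lies flat; grip it across its 32 mm width.
- stone: Whetstone: grey stone 120 by 44 by 22 mm set on a dark wooden base, in all 126 (x) by 44 (y) by 36 (z) mm, 240 to 490 g. Its origin is the centre of its underside, z up. Lies flat; grip it across its 44 mm width.
- gouge: Short carving gouge lying flat, 166 mm long. Wooden handle 95 long, 32 wide (y), 30 high (z) mm, from x = -83 to +12 mm, then brass ferrule and thin steel blade to x = +83, clear of the surface. Origin: midway along the whole length, level with the handle's flat underside, z up. Balances near x = -34 mm: grip there across the handle. 75 to 155 g. Fits its bay either way round.
- mallet: Small turned wooden carver's mallet standing upright on its round head, handle up: head 50 mm in diameter, 68 mm high; above it a handle about 25 mm in diameter (32 mm at the end knob, 120 mm up); 130 mm tall, 155 to 310 g. Origin: centre of the head's underside, z up. Grip the handle about 100 mm up.
- jar: Oil jar, a bystander: amber glass with steel cap, 40 mm in diameter and 60 mm tall, standing among the stock. Origin: centre of its underside, z up. To be left alone.
- tin: Wax tin, a bystander: round, shiny metal, 69 mm in diameter and 28 mm tall, standing among the stock. Origin: centre of its underside, z up. To be left alone.
Things that resemble listed ones, but are neither listed nor needed, are in the scene too. Leave any green, purple or turquoise look-alike of the stone alone.

How it is judged (in metres and radians):
At the end, for the whole second after the job is handed in: Each of the five pieces stands or lies on the floor of its own bay (underside within 2.5 mm of the floor, origin within 16 mm of the bay's centre along the board's x and y, tilt under 0.045 rad), released and at rest; the oil jar and the wax tin stand upright within 25 mm of where they were (x of slab in the frame of board3 between -0.056 and -0.024 m and y of slab in the frame of board3 between 0.022 and 0.054 m and z of slab in the frame of board3 between 0.0035 and 0.0085 m and angle between each of slab, mallet, gouge, stick, stone's own z axis and vertical below 0.045 rad and linear speed of each of slab, mallet, gouge, stick, stone below 0.02 m/s and angular speed of each of slab, mallet, gouge, stick, stone below 0.2 rad/s and x of mallet in the frame of board3 between 0.044 and 0.076 m and y of mallet in the frame of board3 between 0.022 and 0.054 m and z of mallet in the frame of board3 between 0.0035 and 0.0085 m and x of gouge in the frame of board3 between -0.016 and 0.016 m and y of gouge in the frame of board3 between -0.063 and -0.031 m and z of gouge in the frame of board3 between 0.0035 and 0.0085 m and x of stick in the frame of board2 between -0.016 and 0.016 m and y of stick in the frame of board2 between -0.06 and -0.028 m and z of stick in the frame of board2 between 0.0035 and 0.0085 m and x of stone in the frame of board2 between -0.016 and 0.016 m and y of stone in the frame of board2 between 0.022 and 0.054 m and z of stone in the frame of board2 between 0.0035 and 0.0085 m and distance of each of jar, tin from where it was at the start of the episode below 0.025 m and angle between each of jar, tin's own z axis and vertical below 0.1 rad); the robot touches nothing.
It fails at once if the oil jar or the wax tin is pushed more than 25 mm from its place or tipped (distance of any of jar, tin from where it was at the start of the episode above 0.025 m or angle between any of jar, tin's own z axis and vertical above 0.3 rad).
It fails at once if a stock piece is dropped or thrown down (faster than 0.7 m/s with its underside less than 50 mm above the table) ((height (world z) of slab below 0.05 m and linear speed of slab above 0.7 m/s) or (height (world z) of mallet below 0.05 m and linear speed of mallet above 0.7 m/s) or (height (world z) of gouge below 0.05 m and linear speed of gouge above 0.7 m/s) or (height (world z) of stick below 0.05 m and linear speed of stick above 0.7 m/s) or (height (world z) of stone below 0.05 m and linear speed of stone above 0.7 m/s)).
It fails at once if the mallet is tipped over (angle between mallet's own z axis and vertical above 0.6 rad).
It also fails if it takes over 131 s, if anything falls off the work surface, if the arm or the gripper's body presses on something with over 40 N, if the wrist force passes 120 N, or if a joint passes its speed limit or range.

ROBOT

A 6-joint arm with a two-finger parallel gripper is mounted at the origin on the work surface. World frame = base frame: x ahead of the robot, y to its left, z up, the work surface at z = 0. Lengths are in m, angles in degrees, forces in N, time in s.
With the tool pointing down it reaches from about 0.325 to 0.75 m from the base axis. Payload 7.6 kg.
Tool frame: the origin (TCP) lies on the centre line of the jaws, within the pads' length; the fingertips stand 22 mm ahead of it and the grasp point (between the pads) lies 3 mm ahead of it; z points along the fingers, x is the direction in which the jaws open and shut, and the axes are right-handed (so a half turn about z gives the same grasp; the last joint's range is limited). The gripper opens to 85 mm and grips with 20 to 120 N. Pads are 22 mm wide; open, the fingers measure 114 mm over their backs; the gripper's body (76 mm by 85 mm) begins 54 mm behind the grasp point. The pads swing forward as they close: fully open they stand 13 mm farther back than shut.
Start: joints at [61.977, 2.991, 80.254, -0, 96.75, -4.028], TCP at [0.213, 0.48, 0.23] pointing down, gripper open.
Joint ranges: [-166.34, 166.34], [-52.06, 124.39], [6.96, 135.62], [-60.46, 240.46], [14.63, 156.25], [-167.68, 167.68]. Speed limits (degrees/s): [147.25, 147.25, 172.46, 180, 180, 180].

INTERFACE

Orientations are given as [roll, pitch, yaw] about the fixed x, y, z axes, in that order (R = Rz(yaw) Ry(pitch) Rx(roll)).
In Python, from plant import state, get_image, hand_in, masks_of gives the robot as it stands. The module is installed in compiled form; this text tells all that it offers.
- The arm moves only by the tool apply_moves, never from a script. Its argument "steps" is a list of rows, each a list of 7 numbers: the shift along the tool's x, y, z in cm, then the turn, a rotation vector about the tool's x, y, z in degrees, then the opening, from 0 (shut) to 1 (fully open). In form: [[tx, ty, tz, ax, ay, az, gripper], ...]. A call has exactly 10 rows; each row is the pose to reach, as a shift and turn from the pose commanded when the call began, along the tool's axes at that moment; what a row does not reach only later rows make up. A row lasts 1/8 s, in which the tool goes at most 62.5 mm and 10.7 degrees, less where a joint would pass 70% of its speed; a pose out of reach is approached as far as the arm can. A call with a gripper value outside its range is refused whole. The fingers move at their own pace and stop on an object; "squeeze" is the grip in N (left out, the last holds). Time passes only in rows, so rows that repeat a pose let the fingers close, or fill a call up. It gives the time, the measured TCP pose, the force and the opening at its end, in the units of the state.
- state(): the state, without advancing time (a new reading comes with each control period).
- get_image(name): name is "scene" or "top" or "wrist"; returns a dict with "color" (384x512x3 uint8, blue, green, red), "fovy" (degrees; the focal length in pixels is half the picture's height over the tangent of half this angle, whatever the lens; pixels are square), "cx", "cy" (the principal point, pixels), "k1" (the pictures are not rectified: a ray, as slopes to the right and down, at radius r is drawn at 1 + k1 r^2 times it, then the intrinsics apply), "xyz" and "rotation" of the camera in the world; the wrist camera has in their place "T_tool_cam" (4x4, takes a point from camera to tool coordinates, whose origin is the TCP and whose axes are the tool frame's). Camera axes: x right, y down, z forward; pixel columns grow to the right and rows downward; lengths in m; the calibration is good to about 2 mm. A picture is of the moment at which its call begins: read the wrist's pose just before it. There is no depth.
- hand_in(): hands the job in, once; it reports no verdict.
Trained networks look in a picture, given as the dict that the camera call returned (one of the last four; its "shot" number tells which), for a name from the list of things; names that differ only in an ending like _2 or _b are one class to them, and where a whole thing is asked for, a point or a joint stands for the part that bears it (a point fixed in the world has none). Each returns a list of dicts, best first, with "conf" (0 to 1); they miss things now and then, are a little off and sometimes report something else, mostly with a low value. They report only what shows in the picture. A call takes as long as a camera call. They do not tell look-alikes from the thing itself.
- masks_of(label, picture): "mask" (384x512 bool, what is visible of it) and "extent" ([centre column, centre row, width, height] in pixels, round what is visible of it).
The state is a dict: "clock": time; "q": joint angles; "qvel": joint speeds; "joint_efforts": joint torques, N m; "tool_pos": TCP position; "ee_rot": TCP orientation; "ft_force": force on the tool from outside, world axes, zero at the start; "torque": the same for the moment, N m; "width": finger opening in m.
Only numpy, scipy, OpenCV 4.12 (cv2) and the standard library are available. Lean on these libraries where they do the work, as an engineer would, in place of code of your own. Each camera call takes 0.05 s, during which the arm holds its last target.

## Working session

There is one attempt and no reset: what is moved stays moved. The work goes in short steps, Python scripts to look and compute and a tool call to move; the robot and the scene stay as the last step left them, time stands still between calls to the robot, and variables do not carry over. Pictures are saved under pics/ and viewed, and the job is handed in when it is done.

Besides the shell and the picture viewer there is one more tool, called after ">>>" as name([rows], argument=value, ...), one row to a line, values as JSON. apply_moves: Moves the arm, as the interface text tells. Its arguments: {"type":"object","properties":{"steps":{"type":"array","items":{"type":"array","items":{"type":"number"}}},"squeeze":{"type":"number"}},"required":["steps"]}

```bash
ls; mkdir -p pics; cat > h.py <<'E'
import numpy as np, cv2
from plant import state, get_image, hand_in, masks_of
from scipy.spatial.transform import Rotation as R
E
python3 - <<'E'
from h import *
s=state(); print(s)
for n in ["scene","top","wrist"]:
    p=get_image(n); cv2.imwrite(f"pics/{n}0.png",p["color"]); print({k:v for k,v in p.items() if k!="color"})
E
```

```text
pics
{'clock': 0.0, 'q': array([ 6.19789277e+01,  3.02727891e+00,  8.03139730e+01, -1.87225572e-03,
        9.67490602e+01, -4.02839662e+00]), 'qvel': array([ 0.0449007 ,  0.03630838,  0.08769242, -0.01849642,  0.06189565,
       -0.02716483]), 'joint_efforts': array([-2.91287151e-04, -3.81658995e+01, -3.60182905e+01, -1.07892495e-04,
        6.15996192e-03, -2.08187276e-05]), 'tool_pos': array([0.21332273, 0.4793712 , 0.22896348]), 'ee_rot': array([-1.79995511e+02,  9.02196276e-02,  6.60071093e+01]), 'ft_force': array([ 0.15145933,  0.36138768, -0.3411309 ]), 'torque': array([-0.05820841, -0.00261321, -0.00033673]), 'width': 0.08541678759191611}
{'fovy': 49.30382198596379, 'cx': 255.07822073889446, 'cy': 189.72283705259753, 'k1': 0.009848035271481436, 'xyz': array([ 1.22947371, -0.02609588,  0.84421058]), 'rotation': array([-1.37078737e+02,  1.46970332e-03,  9.35216571e+01]), 'shot': 1}
{'fovy': 54.592091414905006, 'cx': 261.1747020805254, 'cy': 191.28408685519233, 'k1': 0.006507463676010407, 'xyz': array([ 0.35519788, -0.07769556,  1.23536057]), 'rotation': array([-174.32894831,    0.21869527,  -88.86692841]), 'shot': 2}
{'fovy': 69.29443355124471, 'cx': 254.26597209876198, 'cy': 189.57807527340015, 'k1': -0.03644962518132834, 'T_tool_cam': array([[ 9.99998508e-01, -1.17319051e-03, -1.26816963e-03,
        -1.28858125e-03],
       [ 1.49008964e-03,  9.57176354e-01,  2.89501653e-01,
        -7.23566711e-02],
       [ 8.74221396e-04, -2.89503111e-01,  9.57176674e-01,
        -1.44663157e-01],
       [ 0.00000000e+00,  0.00000000e+00,  0.00000000e+00,
         1.00000000e+00]]), 'shot': 3}
```

View pics/scene0.png

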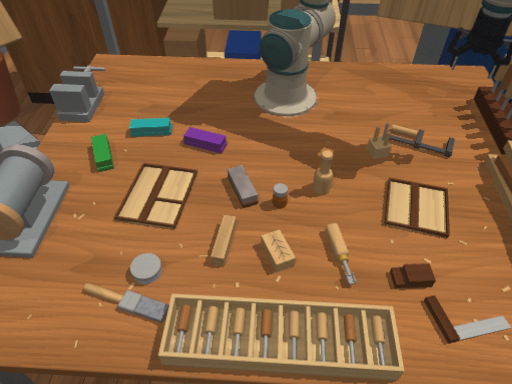

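View pics/top0.png

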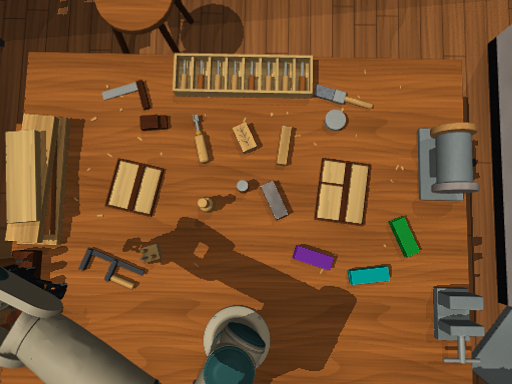

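View pics/wrist0.png

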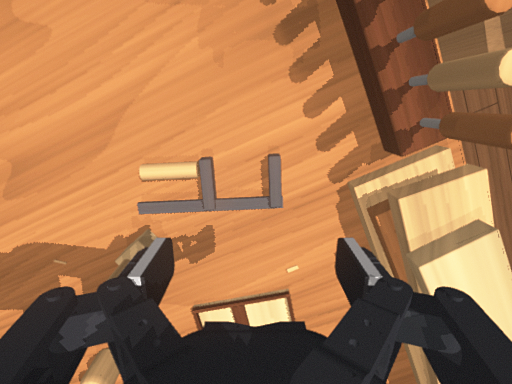

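```bash
cat >> h.py <<'E'
def proj(p,P):
    """P Nx3 world -> pixels; p static camera picture"""
    Rm=R.from_euler('xyz',p["rotation"],degrees=True).as_matrix() if 'Rwc' not in p else p['Rwc']
    c=(np.asarray(P)-p["xyz"])@Rm
    s=c[:,:2]/c[:,2:]; r2=(s**2).sum(1,keepdims=True)
    f=p["color"].shape[0]/2/np.tan(np.radians(p["fovy"])/2)
    return s*(1+p["k1"]*r2)*f+[p["cx"],p["cy"]]
def wrist(p,s):
    Rt=R.from_euler('xyz',s["ee_rot"],degrees=True).as_matrix(); T=p["T_tool_cam"]
    p["Rwc"]=Rt@T[:3,:3]; p["xyz"]=np.asarray(s["tool_pos"])+Rt@T[:3,3]; return p
def box(x0,x1,y0,y1,z0,z1): return np.array([[x,y,z] for x in(x0,x1) for y in (y0,y1) for z in(z0,z1)])/1000.
def cyl(r,z0,z1): a=np.linspace(0,2*np.pi,24,endpoint=False); return np.array([[r*np.cos(t),r*np.sin(t),z] for t in a for z in (z0,z1)])/1000.
M=dict(board3=[box(-103,103,-81,81,0,14)],board2=[box(-82,82,-78,78,0,14)],slab=[box(-45,45,-25,25,0,36)],
 stick=[box(-64,64,-16,16,0,34)],stone=[box(-63,63,-22,22,0,14),box(-60,60,-22,22,14,36)],
 gouge=[box(-83,12,-16,16,0,30),box(12,30,-9,9,6,24),box(30,83,-6,6,10,20)],
 mallet=[cyl(25,0,68),cyl(12.5,68,130),cyl(16,112,128)],jar=[cyl(20,0,60)],tin=[cyl(34.5,0,28)])
S=4
def sil(p,parts,q):
    c,s=np.cos(q[2]),np.sin(q[2]); im=np.zeros((384,512),np.uint8)
    for P in parts:
        W=np.c_[q[0]+c*P[:,0]-s*P[:,1],q[1]+s*P[:,0]+c*P[:,1],P[:,2]+(q[3] if len(q)>3 else 0)]
        h=cv2.convexHull(proj(p,W).astype(np.float32))
        cv2.fillConvexPoly(im,np.round(h*256).astype(np.int32),255,cv2.LINE_AA,8)
    return im/255.
def ground(p,uv,z):
    from scipy.optimize import fsolve
    return fsolve(lambda a: (proj(p,np.array([[a[0],a[1],z]]))-uv)[0],p["xyz"][:2]+[.01,.01] if 1 else 0)
E
cat > est.py <<'E'
from h import *
from scipy.optimize import minimize
import json
T=get_image("top"); Sc=get_image("scene"); out={}
for n in M:
    a=masks_of(n,T); b=masks_of(n,Sc)
    print(n,[(round(d["conf"],2),np.round(d["extent"]).astype(int).tolist()) for d in a[:4]],[(round(d["conf"],2),np.round(d["extent"]).astype(int).tolist()) for d in b[:4]])
    out[n]=(a,b)
import pickle; pickle.dump((T,Sc,out),open("m.pkl","wb"))
E
python3 est.py
```

```text
board3 [(0.67, [343, 193, 50, 64]), (0.66, [134, 186, 61, 56])] [(0.68, [156, 196, 81, 64]), (0.56, [415, 208, 60, 57])]
board2 [(0.67, [343, 193, 50, 64]), (0.66, [134, 186, 61, 56])] [(0.68, [156, 196, 81, 64]), (0.56, [415, 208, 60, 57])]
slab [(0.75, [246, 138, 25, 33]), (0.28, [345, 192, 52, 65])] [(0.72, [278, 250, 33, 44])]
stick [(0.57, [286, 147, 7, 38])] [(0.86, [224, 241, 20, 54])]
stone [(0.75, [311, 259, 44, 25]), (0.69, [407, 240, 30, 41]), (0.67, [272, 201, 25, 41]), (0.6, [368, 276, 36, 19])] [(0.96, [150, 129, 47, 23]), (0.82, [206, 140, 48, 24]), (0.8, [244, 187, 29, 44]), (0.71, [101, 153, 22, 36])]
gouge [(0.88, [203, 138, 17, 52])] [(0.91, [340, 255, 32, 59])]
mallet [(0.58, [206, 205, 20, 11]), (0.32, [201, 138, 13, 51])] [(0.68, [323, 171, 20, 47])]
jar [(0.57, [244, 184, 9, 14]), (0.32, [243, 138, 23, 31])] []
tin [] [(0.96, [146, 268, 31, 29])]
```

```bash
cat > fit.py <<'E'
from h import *
from scipy.optimize import minimize
import pickle,json
T,Sc,out=pickle.load(open("m.pkl","rb"))
exp=dict(board3=((343,191),(158,195)),board2=((135,187),(416,208)),slab=((245,137),(278,250)),stick=((285,146),(224,240)),stone=((273,200),(243,186)),gouge=((201,140),(340,253)),mallet=((206,204),(324,172)),jar=((243,186),(280,195)),tin=((335,120),(146,268)))
# yaw guesses: long axis from mask
def pick(L,e):
    L=[d for d in L if np.hypot(d["extent"][0]-e[0],d["extent"][1]-e[1])<10]
    return L[0]["mask"].astype(float) if L else None
res={}
for n in M:
    ms=[(p,pick(L,e)) for p,L,e in zip((T,Sc),out[n],exp[n])]
    ms=[(p,cv2.GaussianBlur(m,(0,0),1.0)) for p,m in ms if m is not None]
    x0=ground(T,exp[n][0],.015)
    def cost(q): 
        return sum(((cv2.GaussianBlur(sil(p,M[n],q),(0,0),1.0)-m)**2).sum()/m.sum() for p,m in ms)
    best=None
    for y in (np.radians([0]) if n in("mallet","jar","tin") else np.radians([-15,0,15]) if "board" in n else np.radians(np.arange(-180,180,30))):
        r=minimize(cost,[*x0,y],method="Nelder-Mead",options=dict(initial_simplex=np.array([[*x0,y],[x0[0]+.02,x0[1],y],[x0[0],x0[1]+.02,y],[*x0,y+.3]]),xatol=1e-4,fatol=1e-4))
        if best is None or r.fun<best.fun: best=r
    res[n]=best.x.tolist(); print(n,np.round(best.x[:2],4),round(np.degrees(best.x[2]),1),"cost",round(best.fun,3),"nview",len(ms))
json.dump(res,open("poses.json","w"))
for nm,p in (("top",T),("scene",Sc)):
    im=cv2.resize(p["color"],None,fx=3,fy=3,interpolation=cv2.INTER_CUBIC)
    for n in M:
        cs,_=cv2.findContours((cv2.resize(sil(p,M[n],res[n]),None,fx=3,fy=3)>.5).astype(np.uint8),cv2.RETR_EXTERNAL,cv2.CHAIN_APPROX_NONE)
        cv2.drawContours(im,cs,-1,(255,0,255),1)
    im = im[270:690,270:1150] if nm=="top" else im[360:880,300:1380]
    cv2.imwrite(f"pics/fit_{nm}.png",cv2.resize(im,(800,int(800*im.shape[0]/im.shape[1]))))
E
python3 fit.py
```

```text
board3 [ 0.4812 -0.3381] -6.9 cost 0.023 nview 2
board2 [0.4826 0.3525] -12.7 cost 0.034 nview 2
slab [ 0.6539 -0.0095] -155.0 cost 0.083 nview 2
stick [ 0.6283 -0.1406] -186.2 cost 0.216 nview 2
stone [ 0.4484 -0.1111] 26.1 cost 0.105 nview 2
gouge [0.651  0.1403] 13.1 cost 0.369 nview 2
mallet [0.4265 0.1058] 5.2 cost 0.239 nview 2
jar [ 0.4887 -0.0093] 18.5 cost 0.152 nview 1
tin [ 0.7196 -0.3094] 12.5 cost 0.051 nview 1
```

View pics/fit_top.png

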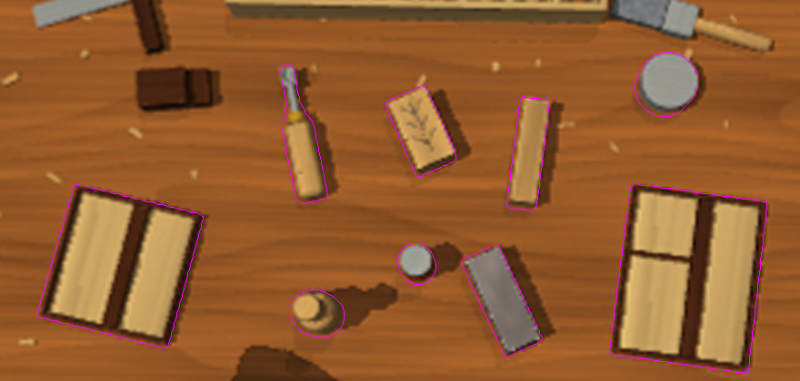

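View pics/fit_scene.png

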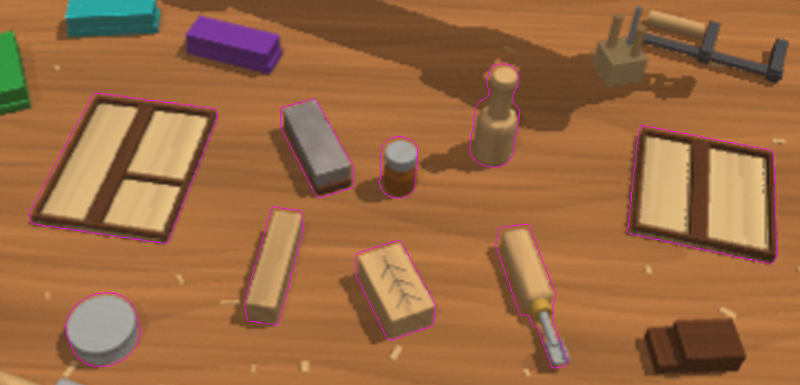

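```bash
cat > go.py <<'E'
# usage: python3 go.py x y z yaw  -> prints shift in tool axes (cm) and az (deg)
import sys; from h import *
def go(x,y,z,yaw,verbose=True):
    s=state(); Rt=R.from_euler('xyz',s["ee_rot"],degrees=True)
    G=R.from_euler('xyz',[180,0,yaw],degrees=True)
    d=Rt.inv().apply(np.array([x,y,z])-s["tool_pos"])*100; rv=np.degrees((Rt.inv()*G).as_rotvec())
    print("t",s["clock"],"pos",np.round(s["tool_pos"],4),"yaw",np.round(s["ee_rot"],2),"w",round(s["width"],4),"q",np.round(s["q"],0)); print("shift cm",np.round(d,2),"rv",np.round(rv,1))
if __name__=="__main__": go(*map(float,sys.argv[1:5]))
E
python3 - <<'E'
from h import *; import json
P=json.load(open("poses.json"))
def bay(b,x,y):
    X,Y,a=P[b]; return np.round([X+(np.cos(a)*x-np.sin(a)*y)/1000,Y+(np.sin(a)*x+np.cos(a)*y)/1000],4),round(np.degrees(a),1)
print("slab",bay("board3",-40,38),"mallet",bay("board3",60,38),"gouge grip",bay("board3",-34,-47),"flipped",bay("board3",34,-47),"stone",bay("board2",0,38),"stick",bay("board2",0,-44))
g=P["gouge"]; print("gouge grip at",g[0]-.034*np.cos(g[2]),g[1]-.034*np.sin(g[2]))
E
python3 go.py 0.654 -0.0095 0.2 115
```

```text
slab (array([ 0.446 , -0.2956]), np.float64(-6.9)) mallet (array([ 0.5453, -0.3076]), np.float64(-6.9)) gouge grip (array([ 0.4418, -0.3807]), np.float64(-6.9)) flipped (array([ 0.5093, -0.3889]), np.float64(-6.9)) stone (array([0.491 , 0.3896]), np.float64(-12.7)) stick (array([0.473 , 0.3096]), np.float64(-12.7))
gouge grip at 0.6179003661321518 0.13259349376739699
t 1.15 pos [0.2135 0.4797 0.2298] yaw [ 1.800e+02 -1.000e-02  6.601e+01] w 0.0853 q [62.  3. 80. -0. 97. -4.]
shift cm [-26.78  60.14   2.98] rv [  0.  -0. -49.]
```

```bash
python3 - <<'E'
import cv2
im=cv2.imread("pics/top0.png"); cv2.imwrite("pics/crop0.png",cv2.resize(im[100:225,180:305],(600,600),interpolation=cv2.INTER_CUBIC))
E
```

```text
(no output)
```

View pics/crop0.png

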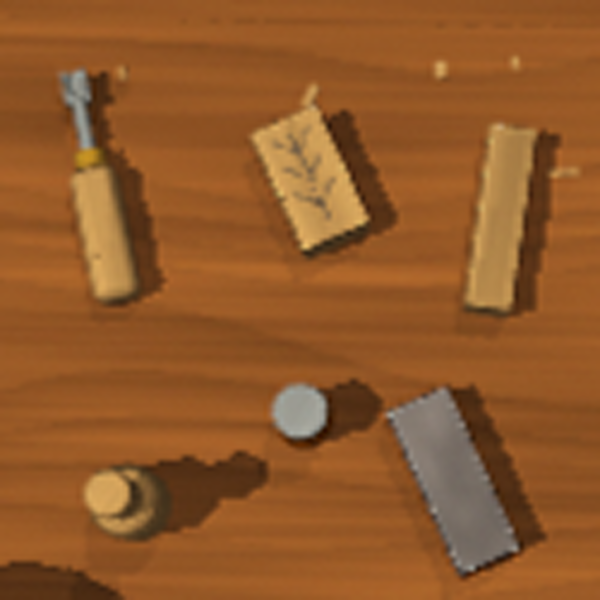

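Candidates (top picture pixels):
- **Slab:** (245,137), leaf on top, against the dark block at (153,122).
- **Stone:** grey at (273,200), against purple (314,257), green (405,236) and turquoise (369,275).
- **Gouge:** (201,140), against the rack chisels near (240,75) and the palette knife at (345,97).
- **Stick:** (285,146), against the timber at (40,180).
- **Mallet:** (205,203), against the wooden clump at (150,252).

The crop confirms all five choices. I'm starting with the slab.

>>> apply_moves([
  [-1.3, 3, 0.2, 0, 0, -2.5, 1],
  [-4, 9, 0.5, 0, 0, -7.5, 1],
  [-6.5, 15, 0.8, 0, 0, -12, 1],
  [-9, 21, 1, 0, 0, -18, 1],
  [-12, 27, 1.5, 0, 0, -23, 1],
  [-14.5, 33, 2, 0, 0, -28, 1],
  [-17.5, 39, 2, 0, 0, -33, 1],
  [-20.5, 46, 2.3, 0, 0, -38, 1],
  [-23.5, 53, 2.7, 0, 0, -44, 1],
  [-26.8, 60.1, 3, 0, 0, -49, 1],
], squeeze=50)

```text
clock: 2.4
tool_pos: [0.6124, 0.0363, 0.2024]
ee_rot: [180.0, -0.0, 115.2]
ft_force: [0.7, 0.6, 0.1]
width: 0.0858
```

```bash
cat > wfit.py <<'E'
# refine pose of label from wrist view: python3 wfit.py label tag x0 y0 yaw0deg
import sys; from h import *
from scipy.optimize import minimize
n,tag=sys.argv[1:3]; q0=np.array([float(sys.argv[3]),float(sys.argv[4]),np.radians(float(sys.argv[5]))]); z0=float(sys.argv[6]) if len(sys.argv)>6 else 0
s=state(); p=wrist(get_image("wrist"),s); L=masks_of(n,p)
print("tcp",np.round(s["tool_pos"],4),np.round(s["ee_rot"],2),[(round(d["conf"],2),np.round(d["extent"]).astype(int).tolist()) for d in L])
e=sil(p,M[n],[*q0,z0])
im=p["color"].copy()
def draw(q,col):
    cs,_=cv2.findContours((sil(p,M[n],[*q,z0])>.5).astype(np.uint8),cv2.RETR_EXTERNAL,cv2.CHAIN_APPROX_NONE); cv2.drawContours(im,cs,-1,col,1)
draw(q0,(0,255,255))
L=[d for d in L if (d["mask"]*e).sum()>.3*d["mask"].sum()]
if L:
    m=L[0]["mask"].astype(float); mb=cv2.GaussianBlur(m,(0,0),1.5)
    # mask may be occluded by the gripper: dark pixels are ignored
    ok=(p["color"].max(2)>45)|(m>0)
    c=lambda q:((cv2.GaussianBlur(sil(p,M[n],[*q,z0]),(0,0),1.5)-mb)[ok]**2).sum()/m.sum()
    r=min((minimize(c,q0,method="Nelder-Mead",options=dict(initial_simplex=q0+d*np.array([[0,0,0],[.012,0,0],[0,.012,0],[0,0,.15]]))) for d in(1,-1)),key=lambda r:r.fun)
    print("fit",np.round(r.x[:2],4),round(np.degrees(r.x[2]),1),"cost",round(r.fun,3)); draw(r.x,(255,0,255))
cv2.imwrite(f"pics/{tag}.png",im)
E
python3 wfit.py slab w_slab 0.6539 -0.0095 25
```

```text
tcp [0.6124 0.0363 0.2024] [179.97  -0.   115.18] [(0.81, [205, 184, 48, 79])]
fit [ 0.6554 -0.0111] 25.4 cost 0.011
```

View pics/w_slab.png

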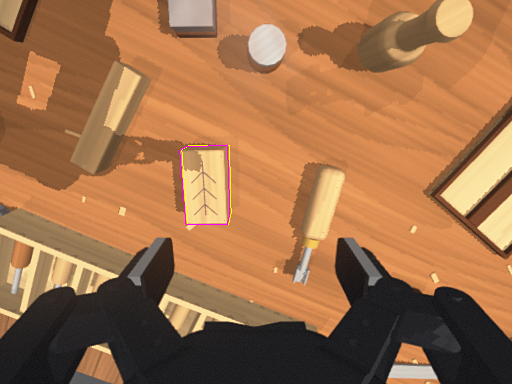

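```bash
python3 wfit.py gouge w_gouge0 0.651 0.1403 13.1;  python3 wfit.py stick w_stick0 0.6283 -0.1406 -6.2; python3 go.py 0.6550 -0.0106 0.110 115.3
```

```text
tcp [0.6132 0.033  0.1998] [-179.82   -0.    114.78] [(0.56, [324, 228, 54, 116])]
fit [0.6529 0.1385] 14.0 cost 0.145
tcp [0.6114 0.0371 0.2014] [-1.7992e+02 -6.0000e-02  1.1488e+02] [(0.63, [111, 118, 81, 118])]
fit [ 0.6307 -0.1432] -7.4 cost 0.03
t 2.7 pos [0.6109 0.0387 0.2027] yaw [ 1.7998e+02 -1.0000e-02  1.1503e+02] w 0.0853 q [   0.   18.   67.    0.   95. -115.]
shift cm [-6.33  1.9   9.27] rv [ 0.  -0.  -0.3]
```

View pics/w_gouge0.png

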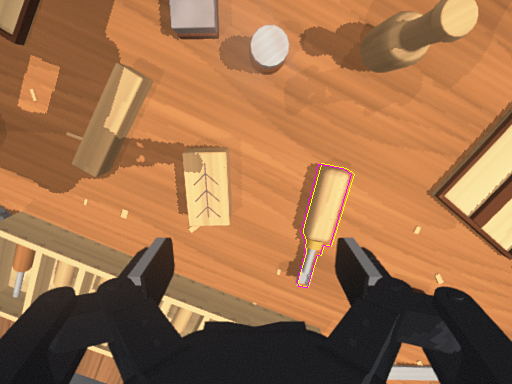

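>>> apply_moves([
  [-1, 0.3, 1, 0, 0, 0, 1],
  [-2.5, 0.8, 3, 0, 0, 0, 1],
  [-4.5, 1.4, 5.5, 0, 0, 0, 1],
  [-6, 1.8, 8, 0, 0, 0, 1],
  [-6.3, 1.9, 9.3, 0, 0, 0, 1],
  [-6.3, 1.9, 9.3, 0, 0, 0, 1],
  [-6.3, 1.9, 11, 0, 0, 0, 1],
  [-6.3, 1.9, 13, 0, 0, 0, 1],
  [-6.3, 1.9, 13, 0, 0, 0, 1],
  [-6.3, 1.9, 13, 0, 0, 0, 1],
])

```text
clock: 3.95
tool_pos: [0.6552, -0.011, 0.0726]
ee_rot: [180.0, 0.0, 115.0]
ft_force: [0.3, -0.3, 0.2]
width: 0.0854
```

```bash
python3 go.py 0.6550 -0.0106 0.031 115.3; python3 - <<'E'
from h import *
cv2.imwrite("pics/w1.png",get_image("wrist")["color"])
E
```

```text
t 3.95 pos [ 0.6552 -0.011   0.0726] yaw [179.99   0.   115.01] w 0.0854 q [  -4.   29.   67.    0.   84. -119.]
shift cm [ 0.05 -0.    4.16] rv [ 0.   0.  -0.3]
```

View pics/w1.png

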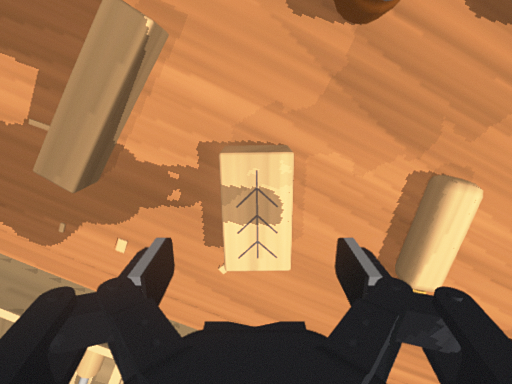

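>>> apply_moves([
  [0, 0, 1, 0, 0, 0, 1],
  [0, 0, 2.5, 0, 0, 0, 1],
  [0, 0, 3.8, 0, 0, 0, 1],
  [0, 0, 4.2, 0, 0, 0, 1],
  [0, 0, 4.2, 0, 0, 0, 1],
  [0, 0, 4.2, 0, 0, 0, 0],
  [0, 0, 4.2, 0, 0, 0, 0],
  [0, 0, 4.2, 0, 0, 0, 0],
  [0, 0, 4.2, 0, 0, 0, 0],
  [0, 0, 4.2, 0, 0, 0, 0],
], squeeze=50)

```text
clock: 5.25
tool_pos: [0.6574, -0.0107, 0.0346]
ee_rot: [179.6, 0.2, 115.0]
ft_force: [-1.1, 1.3, 11.5]
width: -0.0
```

```bash
python3 go.py 0.6550 -0.0106 0.19 115.3
```

```text
t 5.25 pos [ 0.6574 -0.0107  0.0346] yaw [1.7963e+02 1.5000e-01 1.1502e+02] w -0.0 q [  -4.   31.   69.    0.   80. -119.]
shift cm [  0.07  -0.11 -15.54] rv [ 0.4  0.2 -0.3]
```

```bash
python3 - <<'E'
from h import *
w=get_image("wrist")["color"]; s=get_image("scene")["color"]
cv2.imwrite("pics/w2.png",np.hstack([w,cv2.resize(s[180:330,200:400],(512,384))])[:, :][::1][:384,:1024] if 0 else cv2.resize(np.hstack([w,cv2.resize(s[190:310,220:380],(512,384))]),(800,300)))
E
```

```text
(no output)
```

View pics/w2.png

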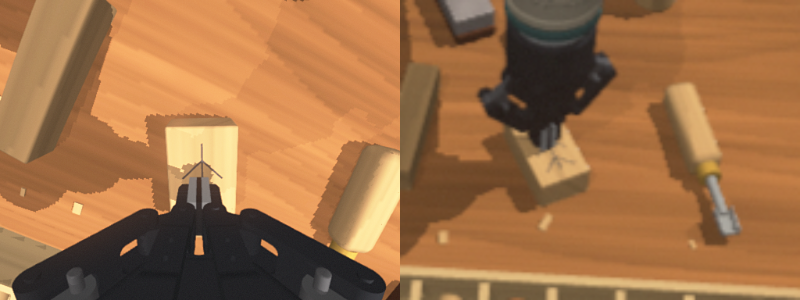

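```bash
python3 wfit.py slab w3 0.655 -0.0106 25; python3 - <<'E'
from h import *
s=get_image("scene"); 
for q,c in (([.655,-.0106,np.radians(25.3)],(255,0,255)),):
    im=cv2.resize(s["color"],None,fx=4,fy=4,interpolation=cv2.INTER_CUBIC)
    cs,_=cv2.findContours((cv2.resize(sil(s,M["slab"],q),None,fx=4,fy=4)>.5).astype(np.uint8),0,1); cv2.drawContours(im,cs,-1,c,1)
cv2.imwrite("pics/s3.png",im[720:1240,840:1520])
E
```

```text
tcp [ 0.6574 -0.0107  0.0346] [1.7963e+02 1.5000e-01 1.1502e+02] [(0.97, [258, 211, 90, 122])]
fit [ 0.6567 -0.0103] 26.2 cost 0.357
```

View pics/s3.png

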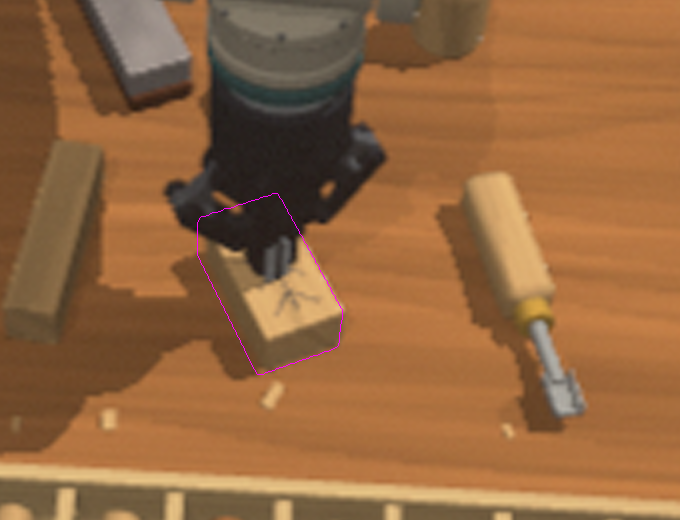

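View pics/w3.png

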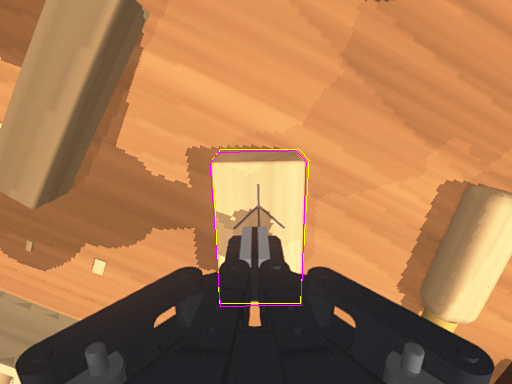

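```bash
python3 - <<'E'
from h import *
s=state();p=wrist(get_image("wrist"),s); sc=get_image("scene")
Rt=R.from_euler('xyz',s["ee_rot"],degrees=True)
for z in (-20,-10,0,3,10,22): 
    W=s["tool_pos"]+Rt.apply([0,0,z/1000]); print(z,W.round(4),proj(p,W[None]).round(0),(proj(sc,W[None])*4-[840,720]).round(0), s["width"])
E
```

```text
-20 [ 0.6573 -0.0107  0.0546] [[258. 258.]] [[268. 247.]] -0.00015814037322328897
-10 [ 0.6573 -0.0107  0.0446] [[258. 248.]] [[267. 257.]] -0.00015814037322328897
0 [ 0.6574 -0.0107  0.0346] [[258. 240.]] [[266. 267.]] -0.00015814037322328897
3 [ 0.6574 -0.0107  0.0316] [[258. 237.]] [[266. 270.]] -0.00015814037322328897
10 [ 0.6575 -0.0107  0.0246] [[258. 232.]] [[266. 277.]] -0.00015814037322328897
22 [ 0.6576 -0.0107  0.0126] [[258. 224.]] [[265. 289.]] -0.00015814037322328897
```

```bash
python3 - <<'E'
from h import *
p=get_image("wrist"); p["Rwc"]=p["T_tool_cam"][:3,:3]; p["xyz"]=p["T_tool_cam"][:3,3]
for x in (0,42.7):
  for y in (-11,):
    for z in (-20,-10,0,10,22): print(x,y,z,proj(p,np.array([[x,y,z]])/1000).round(0))
E
```

```text
0 -11 -20 [[258. 238.]]
0 -11 -10 [[258. 230.]]
0 -11 0 [[258. 222.]]
0 -11 10 [[258. 215.]]
0 -11 22 [[258. 208.]]
42.7 -11 -20 [[344. 238.]]
42.7 -11 -10 [[339. 229.]]
42.7 -11 0 [[333. 222.]]
42.7 -11 10 [[329. 215.]]
42.7 -11 22 [[324. 208.]]
```

>>> apply_moves([
  [0, 0, -1, 0, 0, 0, 0],
  [0, 0, -3, 0, 0, 0, 0],
  [0, 0, -4, 0, 0, 0, 0],
  [0, 0, -4, 0, 0, 0, 0],
  [0, 0, -4, 0, 0, 0, 0],
  [0, 0, -4, 0, 0, 0, 0],
  [0, 0, -4, 0, 0, 0, 0],
  [0, 0, -4, 0, 0, 0, 0],
  [0, 0, -4, 0, 0, 0, 0],
  [0, 0, -4, 0, 0, 0, 0],
])

```text
clock: 6.9
tool_pos: [0.6551, -0.0111, 0.0704]
ee_rot: [180.0, -0.0, 115.0]
ft_force: [-0.9, 0.1, 0.2]
width: 0.0002
```

```bash
python3 go.py 0.6550 -0.0106 0.014 115.3;python3 - <<'E'
from h import *
s=state(); w=get_image("wrist")["color"]; S_=get_image("scene"); c=S_["color"]; Rt=R.from_euler('xyz',s["ee_rot"],degrees=True)
for z in (-15,0,22):print(z,(proj(S_,(s["tool_pos"]+Rt.apply([0,.011,z/1000]))[None])-[220,190])*3.2)
cv2.imwrite("pics/w4.png",cv2.resize(np.hstack([w,cv2.resize(c[190:310,220:380],(512,384))]),(800,300)))
cv2.imwrite("pics/w4.png",cv2.resize(c[190:310,220:380],(512,384),interpolation=cv2.INTER_CUBIC))
cv2.imwrite("pics/w5.png",w)
E
```

```text
t 6.9 pos [ 0.6551 -0.0111  0.0704] yaw [180.  -0. 115.] w 0.0002 q [  -4.   29.   67.    0.   84. -119.]
shift cm [0.05 0.01 5.64] rv [ 0.  -0.  -0.3]
-15 [[189.74015112 149.04502574]]
0 [[188.84791254 161.71997152]]
22 [[187.57618328 179.78970916]]
```

View pics/w4.png

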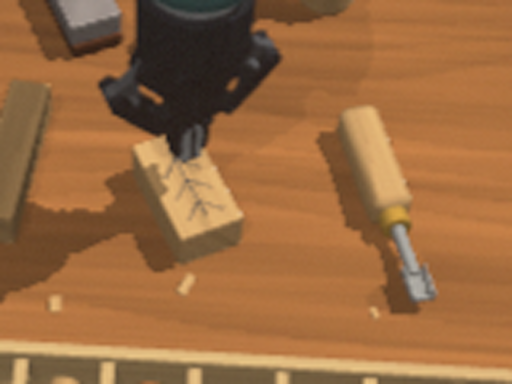

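View pics/w5.png

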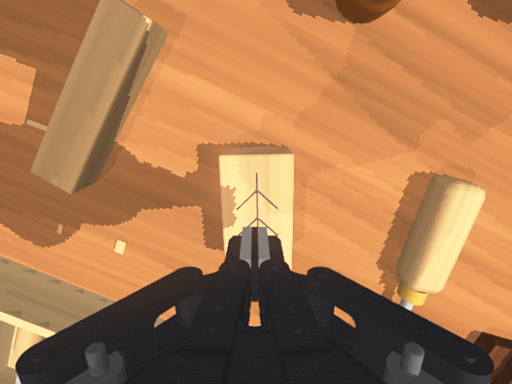

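>>> apply_moves([
  [0, 0, 0, 0, 0, 0, 1],
  [0, 0, 0, 0, 0, 0, 1],
  [0, 0, 0, 0, 0, 0, 1],
  [0, 0, 0, 0, 0, 0, 1],
  [0, 0, 2, 0, 0, 0, 1],
  [0, 0, 4, 0, 0, 0, 1],
  [0, 0, 5, 0, 0, 0, 1],
  [0, 0, 5.5, 0, 0, 0, 1],
  [0, 0, 6, 0, 0, 0, 1],
  [0, 0, 6, 0, 0, 0, 1],
])

```text
clock: 8.25
tool_pos: [0.6552, -0.0111, 0.0104]
ee_rot: [180.0, -0.0, 115.0]
ft_force: [0.8, 0.1, 0.1]
width: 0.0853
```

>>> apply_moves([
  [0, 0, 0, 0, 0, 0, 0.4],
  [0, 0, 0, 0, 0, 0, 0.2],
  [0, 0, 0, 0, 0, 0, 0],
  [0, 0, 0, 0, 0, 0, 0],
  [0, 0, 0, 0, 0, 0, 0],
  [0, 0, 0, 0, 0, 0, 0],
  [0, 0, 0, 0, 0, 0, 0],
  [0, 0, 0, 0, 0, 0, 0],
  [0, 0, 0, 0, 0, 0, 0],
  [0, 0, 0, 0, 0, 0, 0],
])

```text
clock: 9.5
tool_pos: [0.6556, -0.0111, 0.0112]
ee_rot: [179.9, 0.0, 115.0]
ft_force: [-0.2, 0.3, 5.9]
width: 0.0494
```

```bash
python3 go.py 0.446 -0.2956 0.19 83.1;python3 - <<'E'
from h import *
s=state(); w=get_image("wrist")["color"]; c=get_image("scene")["color"]
cv2.imwrite("pics/w6.png",cv2.resize(np.hstack([w,cv2.resize(c[190:310,220:380],(512,384))]),(800,300)))
E
```

```text
t 9.5 pos [ 0.6556 -0.0111  0.0112] yaw [1.7993e+02 3.0000e-02 1.1501e+02] w 0.0494 q [  -4.   33.   69.    0.   78. -119.]
shift cm [-16.93 -31.   -17.91] rv [ 0.1  0.  31.9]
```

View pics/w6.png

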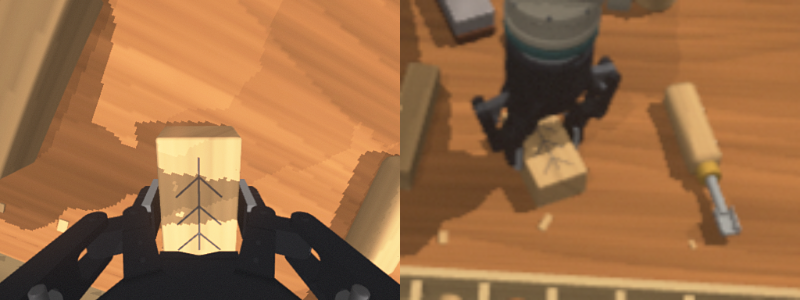

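>>> apply_moves([
  [0, 0, -1, 0, 0, 0, 0],
  [0, 0, -3, 0, 0, 0, 0],
  [0, 0, -6, 0, 0, 0, 0],
  [-0.5, -1, -9, 0, 0, 0, 0],
  [-2, -4, -11, 0, 0, 3, 0],
  [-4, -7.5, -11, 0, 0, 8, 0],
  [-6.5, -12, -11, 0, 0, 13, 0],
  [-9, -16.5, -11, 0, 0, 18, 0],
  [-11.5, -21, -11, 0, 0, 23, 0],
  [-14, -25.5, -11, 0, 0, 28, 0],
])

```text
clock: 10.85
tool_pos: [0.4822, -0.247, 0.1218]
ee_rot: [179.9, 0.0, 86.8]
ft_force: [-0.6, -1.1, -1.2]
width: 0.0487
```

```bash
python3 go.py 0.446 -0.2956 0.12 83.1
```

```text
t 10.85 pos [ 0.4822 -0.247   0.1218] yaw [1.7992e+02 4.0000e-02 8.6850e+01] w 0.0487 q [ -31.    9.   86.    0.   85. -118.]
shift cm [-5.05 -3.35  0.18] rv [0.1 0.  3.7]
```

>>> apply_moves([
  [-2, -1.5, 0, 0, 0, 2, 0],
  [-4, -2.8, 0, 0, 0, 3.7, 0],
  [-5, -3.3, 0, 0, 0, 3.7, 0],
  [-5, -3.3, 0.2, 0, 0, 3.7, 0],
  [-5, -3.3, 2, 0, 0, 3.7, 0],
  [-5, -3.3, 4, 0, 0, 3.7, 0],
  [-5, -3.3, 6, 0, 0, 3.7, 0],
  [-5, -3.3, 6.5, 0, 0, 3.7, 0],
  [-5, -3.3, 6.5, 0, 0, 3.7, 0],
  [-5, -3.3, 6.5, 0, 0, 3.7, 0],
])

```text
clock: 12.1
tool_pos: [0.4482, -0.2941, 0.0562]
ee_rot: [179.9, 0.0, 83.3]
ft_force: [0.4, -1.0, -0.6]
width: 0.0489
```

```bash
python3 go.py 0.446 -0.2956 0.017 83.1; python3 wfit.py board3 w7 0.4812 -0.3381 -6.9
```

```text
t 12.1 pos [ 0.4482 -0.2941  0.0562] yaw [1.7993e+02 4.0000e-02 8.3330e+01] w 0.0489 q [ -37.   12.   91.    0.   77. -121.]
shift cm [-0.17 -0.2   3.92] rv [0.1 0.  0.2]
tcp [ 0.4482 -0.2941  0.0562] [1.7993e+02 4.0000e-02 8.3330e+01] [(0.89, [197, 241, 240, 242]), (0.21, [255, 243, 109, 166])]
fit [ 0.4832 -0.3406] -7.4 cost 0.909
```

View pics/w7.png

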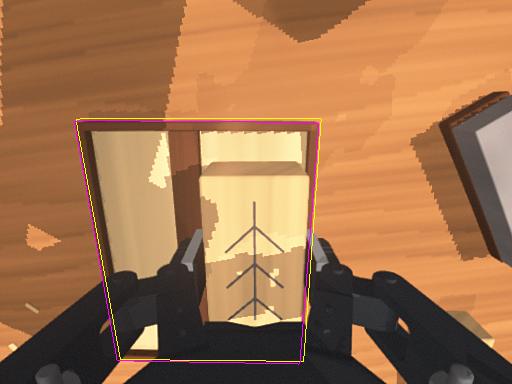

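>>> apply_moves([
  [-0.2, -0.2, 0.8, 0, 0, 0, 0],
  [-0.2, -0.2, 1.8, 0, 0, 0, 0],
  [-0.2, -0.2, 2.8, 0, 0, 0, 0],
  [-0.2, -0.2, 3.4, 0, 0, 0, 0],
  [-0.2, -0.2, 3.7, 0, 0, 0, 0],
  [-0.2, -0.2, 3.9, 0, 0, 0, 0],
  [-0.2, -0.2, 3.9, 0, 0, 0, 0],
  [-0.2, -0.2, 3.9, 0, 0, 0, 0],
  [-0.2, -0.2, 3.9, 0, 0, 0, 0],
  [-0.2, -0.2, 3.9, 0, 0, 0, 0],
])

```text
clock: 13.45
tool_pos: [0.4457, -0.2959, 0.0172]
ee_rot: [179.9, 0.0, 83.3]
ft_force: [-1.2, 1.8, 5.5]
width: 0.0486
```

>>> apply_moves([
  [0, 0, 0, 0, 0, 0, 0.7],
  [0, 0, 0, 0, 0, 0, 0.75],
  [0, 0, 0, 0, 0, 0, 0.75],
  [0, 0, 0, 0, 0, 0, 0.75],
  [0, 0, -1, 0, 0, 0, 0.8],
  [0, 0, -3, 0, 0, 0, 0.8],
  [0, 0, -6, 0, 0, 0, 1],
  [0, 0, -10, 0, 0, 0, 1],
  [0, 0, -14, 0, 0, 0, 1],
  [0, 0, -16, 0, 0, 0, 1],
])

```text
clock: 14.7
tool_pos: [0.4461, -0.2962, 0.1801]
ee_rot: [179.8, 0.1, 83.3]
ft_force: [-0.1, -1.0, -0.4]
width: 0.0853
```

```bash
python3 wfit.py slab w8 0.446 -0.2956 -6.9 0.006; python3 go.py 0.619 0.131 0.17 103.6
python3 - <<'E'
import numpy as np
a=np.radians(14); print(.6529-.034*np.cos(a),.1385-.034*np.sin(a))
E
```

```text
tcp [ 0.4461 -0.2962  0.1801] [1.7977e+02 1.3000e-01 8.3300e+01] [(0.56, [257, 173, 50, 88])]
fit [ 0.4469 -0.2979] -6.5 cost 0.017
t 14.8 pos [ 0.4465 -0.2965  0.1801] yaw [179.69   0.18  83.31] w 0.0853 q [ -38.    6.   83.    0.   91. -121.]
shift cm [44.47 12.15  0.94] rv [  0.3   0.2 -20.3]
0.6199099453066161 0.13027465554961132
```

View pics/w8.png

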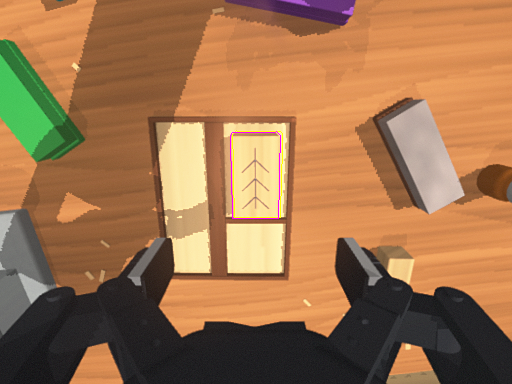

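>>> apply_moves([
  [2, 0.5, 0, 0, 0, -1, 1],
  [6, 1.7, 0, 0, 0, -3, 1],
  [11, 3, 0, 0, 0, -6, 1],
  [16.5, 4.5, 0, 0, 0, -8, 1],
  [22, 6, 0, 0, 0, -10, 1],
  [27.5, 7.5, 0, 0, 0, -13, 1],
  [33, 9, 0, 0, 0, -15, 1],
  [38, 10.4, 0, 0, 0, -18, 1],
  [42, 11.5, 0.5, 0, 0, -20, 1],
  [44.4, 12.1, 0.9, 0, 0, -20.3, 1],
])

```text
clock: 16.05
tool_pos: [0.6165, 0.1344, 0.1652]
ee_rot: [-179.8, -0.0, 103.8]
ft_force: [1.1, -0.1, 0.3]
width: 0.0854
```

>>> apply_moves([
  [0, 0, 2, 0, 0, 0, 1],
  [0, 0, 4, 0, 0, 0, 1],
  [0, 0, 6, 0, 0, 0, 1],
  [0, 0, 8, 0, 0, 0, 1],
  [0, 0, 9.5, 0, 0, 0, 1],
  [0, 0, 10, 0, 0, 0, 1],
  [0, 0, 10, 0, 0, 0, 1],
  [0, 0, 10, 0, 0, 0, 1],
  [0, 0, 10, 0, 0, 0, 1],
  [0, 0, 10, 0, 0, 0, 1],
])

```text
clock: 17.3
tool_pos: [0.6175, 0.1312, 0.0679]
ee_rot: [180.0, -0.0, 103.6]
ft_force: [-1.1, -0.6, -0.0]
width: 0.0852
```

```bash
python3 wfit.py gouge w9 0.652 0.1395 13.6; python3 go.py 0.6195 0.1305 0.008 103.6
```

```text
tcp [0.6175 0.1312 0.0679] [179.96  -0.   103.61] []
t 17.4 pos [0.6174 0.1312 0.0676] yaw [179.98  -0.   103.61] w 0.0853 q [  9.  26.  72.   0.  82. -95.]
shift cm [-0.11  0.18  5.96] rv [ 0. -0.  0.]
```

View pics/w9.png

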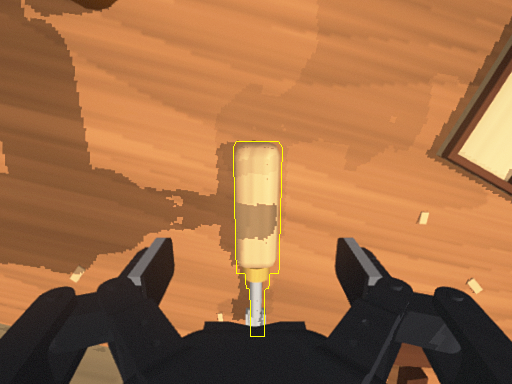

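>>> apply_moves([
  [-0.1, 0.2, 2, 0, 0, 0, 1],
  [-0.1, 0.2, 4, 0, 0, 0, 1],
  [-0.1, 0.2, 5.5, 0, 0, 0, 1],
  [-0.1, 0.2, 6.1, 0, 0, 0, 1],
  [-0.1, 0.2, 6.1, 0, 0, 0, 0.4],
  [-0.1, 0.2, 6.1, 0, 0, 0, 0.2],
  [-0.1, 0.2, 6.1, 0, 0, 0, 0],
  [-0.1, 0.2, 6.1, 0, 0, 0, 0],
  [-0.1, 0.2, 6.1, 0, 0, 0, 0],
  [-0.1, 0.2, 6.1, 0, 0, 0, 0],
])

```text
clock: 18.65
tool_pos: [0.6201, 0.1308, 0.0075]
ee_rot: [179.9, 0.0, 103.6]
ft_force: [0.2, 0.2, 6.1]
width: 0.0308
```

```bash
python3 go.py 0.4418 -0.3807 0.12 83.1;python3 - <<'E'
from h import *
w=get_image("wrist")["color"]; c=get_image("scene")["color"]
cv2.imwrite("pics/w10.png",cv2.resize(np.hstack([w,cv2.resize(c[190:310,270:430],(512,384))]),(800,300)))
E
```

```text
t 18.65 pos [0.6201 0.1308 0.0075] yaw [179.9    0.   103.61] w 0.0308 q [  9.  30.  74.   0.  76. -95.]
shift cm [-45.52 -29.35 -11.3 ] rv [ 0.1 -0.  20.5]
```

View pics/w10.png

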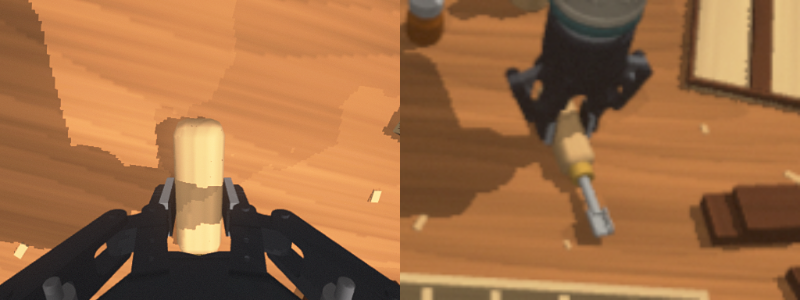

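>>> apply_moves([
  [0, 0, -1, 0, 0, 0, 0],
  [0, 0, -3, 0, 0, 0, 0],
  [0, 0, -6, 0, 0, 0, 0],
  [-1, -0.7, -9, 0, 0, 0, 0],
  [-4, -2.6, -11.3, 0, 0, 2, 0],
  [-8, -5.2, -11.3, 0, 0, 4, 0],
  [-12, -7.8, -11.3, 0, 0, 6, 0],
  [-16.5, -10.7, -11.3, 0, 0, 8, 0],
  [-21, -13.6, -11.3, 0, 0, 10, 0],
  [-25.5, -16.5, -11.3, 0, 0, 12, 0],
])

```text
clock: 20.0
tool_pos: [0.5185, -0.1576, 0.1209]
ee_rot: [179.9, 0.0, 91.5]
ft_force: [1.1, -0.3, 0.1]
width: 0.0311
```

```bash
python3 go.py 0.4418 -0.3807 0.12 83.1
```

```text
t 20.0 pos [ 0.5185 -0.1576  0.1209] yaw [1.7992e+02 3.0000e-02 9.1550e+01] w 0.0311 q [ -21.    9.   86.    0.   85. -112.]
shift cm [-22.1   -8.27   0.09] rv [0.1 0.  8.4]
```

>>> apply_moves([
  [-4, -1.5, 0, 0, 0, 2, 0],
  [-8.5, -3.2, 0, 0, 0, 4, 0],
  [-13, -4.9, 0, 0, 0, 6, 0],
  [-17, -6.4, 0, 0, 0, 8, 0],
  [-20, -7.6, 0, 0, 0, 8.4, 0],
  [-22, -8.3, 0, 0, 0, 8.4, 0],
  [-22.1, -8.3, 1, 0, 0, 8.4, 0],
  [-22.1, -8.3, 3, 0, 0, 8.4, 0],
  [-22.1, -8.3, 5, 0, 0, 8.4, 0],
  [-22.1, -8.3, 6, 0, 0, 8.4, 0],
])

```text
clock: 21.25
tool_pos: [0.4424, -0.3776, 0.0577]
ee_rot: [-179.9, -0.1, 83.3]
ft_force: [-0.7, -0.3, -0.9]
width: 0.0309
```

```bash
python3 wfit.py gouge w11 0.475 -0.385 -6.9 0.055;  python3 go.py 0.4418 -0.3807 0.0125 83.1
```

```text
tcp [ 0.4424 -0.3776  0.0577] [-1.7989e+02 -1.1000e-01  8.3290e+01] [(0.82, [256, 240, 68, 172])]
fit [ 0.4771 -0.3833] -6.6 cost 0.085
t 21.35 pos [ 0.4422 -0.378   0.0581] yaw [-1.7989e+02 -1.0000e-01  8.3270e+01] w 0.0312 q [ -44.   19.   82.    0.   79. -127.]
shift cm [-0.28 -0.    4.56] rv [-0.1 -0.1  0.2]
```

View pics/w11.png

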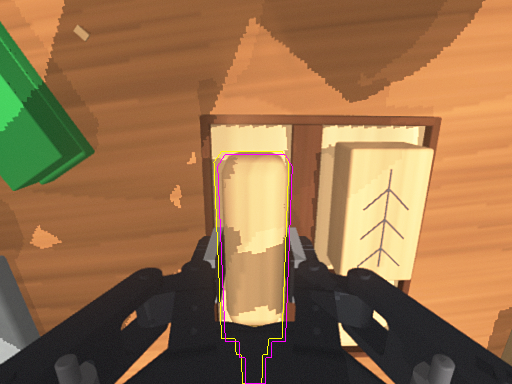

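>>> apply_moves([
  [-0.3, 0, 0.8, 0, 0, 0, 0],
  [-0.3, 0, 2, 0, 0, 0, 0],
  [-0.3, 0, 3.2, 0, 0, 0, 0],
  [-0.3, 0, 4, 0, 0, 0, 0],
  [-0.3, 0, 4.3, 0, 0, 0, 0],
  [-0.3, 0, 4.5, 0, 0, 0, 0],
  [-0.3, 0, 4.6, 0, 0, 0, 0],
  [-0.3, 0, 4.6, 0, 0, 0, 0],
  [-0.3, 0, 4.6, 0, 0, 0, 0],
  [-0.3, 0, 4.6, 0, 0, 0, 0],
])

```text
clock: 22.6
tool_pos: [0.4421, -0.3823, 0.0136]
ee_rot: [180.0, 0.0, 83.2]
ft_force: [-0.3, 0.5, -1.2]
width: 0.0311
```

>>> apply_moves([
  [0, 0, 0.1, 0, 0, 0, 0],
  [0, 0, 0.1, 0, 0, 0, 0],
  [0, 0, 0.1, 0, 0, 0, 0.5],
  [0, 0, 0.1, 0, 0, 0, 0.6],
  [0, 0, 0.1, 0, 0, 0, 0.6],
  [0, 0, 0, 0, 0, 0, 0.6],
  [0, 0, -2, 0, 0, 0, 0.7],
  [0, 0, -6, 0, 0, 0, 1],
  [0, 0, -11, 0, 0, 0, 1],
  [0, 0, -16, 0, 0, 0, 1],
])

```text
clock: 23.85
tool_pos: [0.4419, -0.3822, 0.1767]
ee_rot: [179.9, 0.1, 83.2]
ft_force: [1.2, -0.8, 0.3]
width: 0.0855
```

```bash
python3 wfit.py gouge w12 0.4755 -0.3847 -6.9 0.006; python3 go.py 0.4265 0.1058 0.2 75
```

```text
tcp [ 0.4419 -0.3822  0.1767] [1.7992e+02 5.0000e-02 8.3200e+01] [(0.94, [256, 198, 30, 140]), (0.37, [460, 269, 55, 52])]
fit [ 0.4751 -0.3883] -7.0 cost 0.054
t 23.95 pos [ 0.4441 -0.3842  0.1827] yaw [179.36   0.49  83.21] w 0.0855 q [ -44.   13.   74.    0.   92. -128.]
shift cm [48.43 -7.52 -2.23] rv [0.7 0.4 8.2]
```

View pics/w12.png

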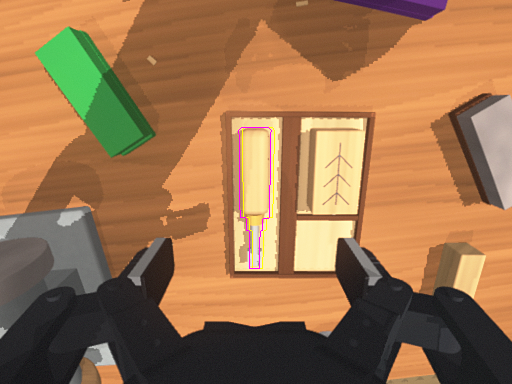

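>>> apply_moves([
  [3, -0.5, -1, 0, 0, 1, 1],
  [8, -1.2, -1.5, 0, 0, 2, 1],
  [13.5, -2.1, -2, 0, 0, 3, 1],
  [19, -3, -2.2, 0, 0, 4, 1],
  [24.5, -3.8, -2.2, 0, 0, 5, 1],
  [30, -4.7, -2.2, 0, 0, 6, 1],
  [35.5, -5.5, -2.2, 0, 0, 7, 1],
  [41, -6.4, -2.2, 0, 0, 8.2, 1],
  [46, -7.1, -2.2, 0, 0, 8.2, 1],
  [48.4, -7.5, -2.2, 0, 0, 8.2, 1],
])

```text
clock: 25.2
tool_pos: [0.4243, 0.1094, 0.1963]
ee_rot: [179.9, -0.0, 75.1]
ft_force: [0.2, -0.2, 0.1]
width: 0.0856
```

>>> apply_moves([
  [0, 0, 0, 0, 0, 0, 1],
  [0, 0, 0, 0, 0, 0, 1],
  [0, 0, 0, 0, 0, 0, 1],
  [0, 0, 0, 0, 0, 0, 1],
  [0, 0, 0, 0, 0, 0, 1],
  [0, 0, 0, 0, 0, 0, 1],
  [0, 0, 0, 0, 0, 0, 1],
  [0, 0, 0, 0, 0, 0, 1],
  [0, 0, 0, 0, 0, 0, 1],
  [0, 0, 0, 0, 0, 0, 1],
])

```text
clock: 26.45
tool_pos: [0.4248, 0.1072, 0.1954]
ee_rot: [180.0, -0.0, 75.0]
ft_force: [0.4, -1.2, -0.3]
width: 0.0852
```

```bash
python3 wfit.py mallet w13 0.4265 0.1058 0; python3 go.py 0.4265 0.1058 0.13 75
```

```text
tcp [0.4248 0.1072 0.1954] [180.    -0.    75.01] [(0.95, [254, 188, 39, 71])]
fit [0.4282 0.1048] -3.8 cost 0.062
t 26.55 pos [0.4248 0.1072 0.1954] yaw [ 1.800e+02 -1.000e-02  7.501e+01] w 0.0852 q [  9. -11.  97.   0.  93. -66.]
shift cm [-0.1   0.2   6.54] rv [ 0. -0.  0.]
```

View pics/w13.png

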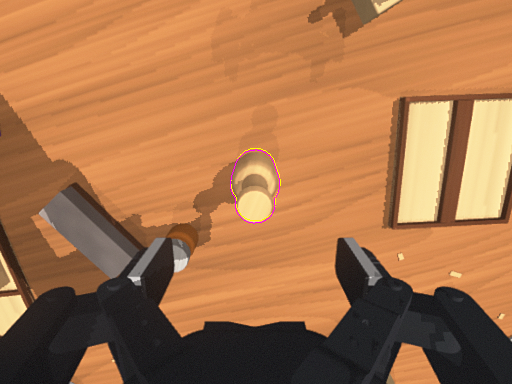

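>>> apply_moves([
  [-0.1, 0.3, 2, 0, 0, 0, 1],
  [-0.1, 0.3, 4.5, 0, 0, 0, 1],
  [-0.1, 0.3, 7, 0, 0, 0, 1],
  [-0.1, 0.3, 9.5, 0, 0, 0, 1],
  [-0.1, 0.3, 11.5, 0, 0, 0, 1],
  [-0.1, 0.3, 12, 0, 0, 0, 1],
  [-0.1, 0.3, 12, 0, 0, 0, 1],
  [-0.1, 0.3, 12, 0, 0, 0, 1],
  [-0.1, 0.3, 12, 0, 0, 0, 0.6],
  [-0.1, 0.3, 12, 0, 0, 0, 0.5],
])

```text
clock: 27.8
tool_pos: [0.4276, 0.1055, 0.0759]
ee_rot: [180.0, -0.0, 75.0]
ft_force: [-0.3, 0.9, 0.6]
width: 0.0518
```

```bash
python3 - <<'E'
from h import *
w=get_image("wrist")["color"]; c=get_image("scene")["color"]
cv2.imwrite("pics/w14.png",cv2.resize(np.hstack([w,cv2.resize(c[120:240,240:400],(512,384))]),(800,300)))
E
```

```text
(no output)
```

View pics/w14.png

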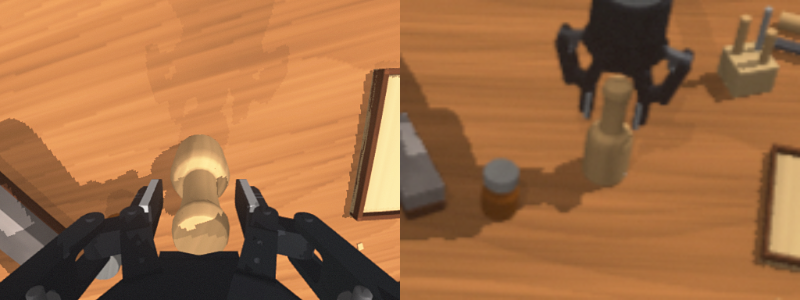

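>>> apply_moves([
  [0, 0, 0, 0, 0, 0, 0.4],
  [0, 0, 0, 0, 0, 0, 0.35],
  [0, 0, 0, 0, 0, 0, 0.3],
  [0, 0, 0, 0, 0, 0, 0.2],
  [0, 0, 0, 0, 0, 0, 0],
  [0, 0, 0, 0, 0, 0, 0],
  [0, 0, 0, 0, 0, 0, 0],
  [0, 0, 0, 0, 0, 0, 0],
  [0, 0, 0, 0, 0, 0, 0],
  [0, 0, 0, 0, 0, 0, 0],
], squeeze=60)

```text
clock: 29.15
tool_pos: [0.4275, 0.1055, 0.0756]
ee_rot: [180.0, -0.0, 75.0]
ft_force: [0.8, -0.1, 3.7]
width: 0.0256
```

```bash
python3 go.py 0.5453 -0.3076 0.18 75; python3 - <<'E'
from h import *
w=get_image("wrist")["color"]; c=get_image("scene")["color"]
cv2.imwrite("pics/w15.png",cv2.resize(np.hstack([w,cv2.resize(c[120:240,240:400],(512,384))]),(800,300)))
E
```

```text
t 29.15 pos [0.4275 0.1055 0.0756] yaw [ 1.7998e+02 -1.0000e-02  7.5000e+01] w 0.0256 q [  9.  -4. 106.   0.  79. -66.]
shift cm [-36.86  22.07 -10.44] rv [ 0. -0.  0.]
```

View pics/w15.png

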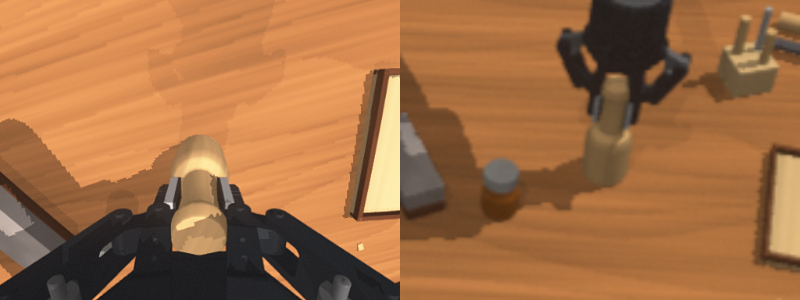

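>>> apply_moves([
  [0, 0, -1, 0, 0, 0, 0],
  [0, 0, -3, 0, 0, 0, 0],
  [0, 0, -6, 0, 0, 0, 0],
  [0, 0, -8.5, 0, 0, 0, 0],
  [-1, 0.6, -10, 0, 0, 0, 0],
  [-3, 1.8, -10.4, 0, 0, 0, 0],
  [-6, 3.6, -10.4, 0, 0, 0, 0],
  [-9.5, 5.7, -10.4, 0, 0, 0, 0],
  [-13, 7.8, -10.4, 0, 0, 0, 0],
  [-16.5, 9.9, -10.4, 0, 0, 0, 0],
])

```text
clock: 30.5
tool_pos: [0.48, -0.0815, 0.1788]
ee_rot: [-179.9, 0.0, 75.0]
ft_force: [0.6, 0.4, -2.3]
width: 0.0254
```

>>> apply_moves([
  [-3.5, 2.1, 0, 0, 0, -1, 0],
  [-7, 4.2, 0, 0, 0, -2, 0],
  [-10, 6, 0, 0, 0, -3, 0],
  [-13, 7.8, 0, 0, 0, -4, 0],
  [-16, 9.6, 0, 0, 0, -5, 0],
  [-18, 10.8, 0, 0, 0, -6, 0],
  [-19.5, 11.6, 0, 0, 0, -7, 0],
  [-20.2, 12.1, 0, 0, 0, -8, 0],
  [-20.2, 12.1, 0, 0, 0, -8, 0],
  [-20.2, 12.1, 0, 0, 0, -8, 0],
])

```text
clock: 31.75
tool_pos: [0.5448, -0.3055, 0.1793]
ee_rot: [-180.0, -0.0, 83.0]
ft_force: [0.2, 0.9, -3.4]
width: 0.0257
```

```bash
python3 go.py 0.5453 -0.3076 0.12 83; python3 - <<'E'
from h import *
w=get_image("wrist")["color"]; c=get_image("scene")["color"]
cv2.imwrite("pics/w16.png",cv2.resize(np.hstack([w,cv2.resize(c[130:250,90:250],(512,384))]),(800,300)))
E
```

```text
t 31.75 pos [ 0.5448 -0.3055  0.1793] yaw [-1.7998e+02 -2.0000e-02  8.3020e+01] w 0.0257 q [ -33.   20.   66.    0.   93. -116.]
shift cm [-0.21  0.07  5.93] rv [-0. -0.  0.]
```

View pics/w16.png

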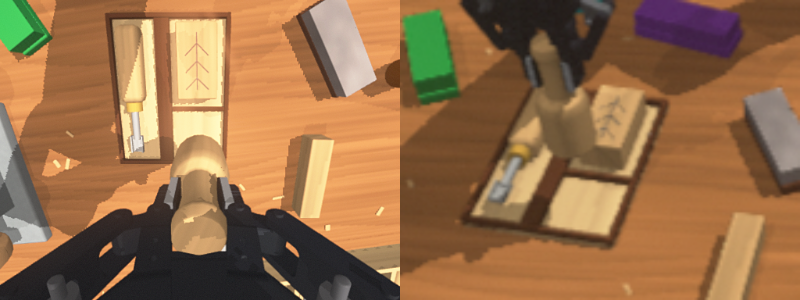

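>>> apply_moves([
  [-0.2, 0.1, 0.6, 0, 0, 0, 0],
  [-0.2, 0.1, 2, 0, 0, 0, 0],
  [-0.2, 0.1, 4, 0, 0, 0, 0],
  [-0.2, 0.1, 6, 0, 0, 0, 0],
  [-0.2, 0.1, 7.5, 0, 0, 0, 0],
  [-0.2, 0.1, 8.4, 0, 0, 0, 0],
  [-0.2, 0.1, 9, 0, 0, 0, 0],
  [-0.2, 0.1, 9.4, 0, 0, 0, 0],
  [-0.2, 0.1, 9.5, 0, 0, 0, 0],
  [-0.2, 0.1, 9.5, 0, 0, 0, 0],
])

```text
clock: 33.1
tool_pos: [0.5459, -0.3082, 0.0849]
ee_rot: [180.0, 0.0, 83.0]
ft_force: [1.2, -0.4, -2.4]
width: 0.0256
```

```bash
python3 go.py 0.5453 -0.3076 0.0816 83; python3 - <<'E'
from h import *
w=get_image("wrist")["color"]; c=get_image("scene")["color"]
cv2.imwrite("pics/w17.png",cv2.resize(np.hstack([w,cv2.resize(c[130:250,90:250],(512,384))]),(800,300)))
E
```

```text
t 33.1 pos [ 0.5459 -0.3082  0.0849] yaw [1.7996e+02 1.0000e-02 8.3000e+01] w 0.0256 q [ -33.   24.   72.    0.   83. -116.]
shift cm [ 0.05 -0.07  0.33] rv [0. 0. 0.]
```

View pics/w17.png

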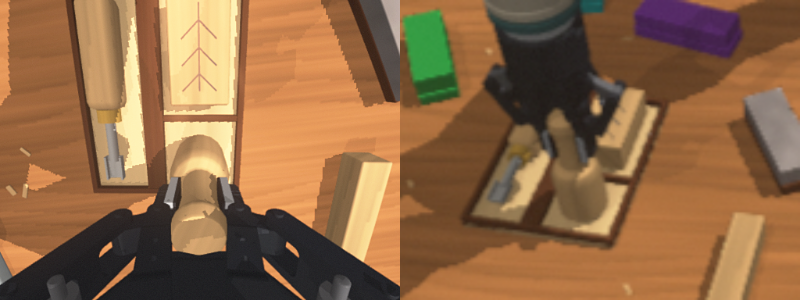

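Centred in the square bay. I'll lower it the last few mm and check the contact force.

>>> apply_moves([
  [0, 0, 0.1, 0, 0, 0, 0],
  [0, 0, 0.2, 0, 0, 0, 0],
  [0, 0, 0.3, 0, 0, 0, 0],
  [0, 0, 0.4, 0, 0, 0, 0],
  [0, 0, 0.4, 0, 0, 0, 0],
  [0, 0, 0.4, 0, 0, 0, 0],
  [0, 0, 0.4, 0, 0, 0, 0],
  [0, 0, 0.4, 0, 0, 0, 0],
  [0, 0, 0.4, 0, 0, 0, 0],
  [0, 0, 0.4, 0, 0, 0, 0],
])

```text
clock: 34.45
tool_pos: [0.5463, -0.3083, 0.0816]
ee_rot: [179.9, 0.0, 83.0]
ft_force: [-0.4, 1.8, 5.6]
width: 0.0252
```

>>> apply_moves([
  [0, 0, 0, 0, 0, 0, 0.35],
  [0, 0, 0, 0, 0, 0, 0.45],
  [0, 0, 0, 0, 0, 0, 0.6],
  [0, 0, 0, 0, 0, 0, 0.8],
  [0, 0, -1, 0, 0, 0, 0.9],
  [0, 0, -3, 0, 0, 0, 1],
  [0, 0, -6, 0, 0, 0, 1],
  [0, 0, -9, 0, 0, 0, 1],
  [0, 0, -11, 0, 0, 0, 1],
  [0, 0, -12, 0, 0, 0, 1],
])

```text
clock: 35.7
tool_pos: [0.5463, -0.3084, 0.2036]
ee_rot: [179.8, 0.1, 83.0]
ft_force: [0.4, 0.4, -0.4]
width: 0.0854
```

```bash
python3 wfit.py mallet w18 0.5455 -0.3077 0 0.006; python3 go.py 0.4484 -0.1111 0.19 116
```

```text
tcp [ 0.5463 -0.3084  0.2036] [1.7979e+02 9.0000e-02 8.3000e+01] [(0.79, [255, 182, 42, 71])]
fit [ 0.5466 -0.3089] 7.0 cost 0.054
t 35.8 pos [ 0.5462 -0.3083  0.2025] yaw [1.7984e+02 7.0000e-02 8.3000e+01] w 0.0854 q [ -33.   20.   64.    0.   96. -116.]
shift cm [ 18.39 -12.11   1.19] rv [  0.1   0.1 -33. ]
```

View pics/w18.png

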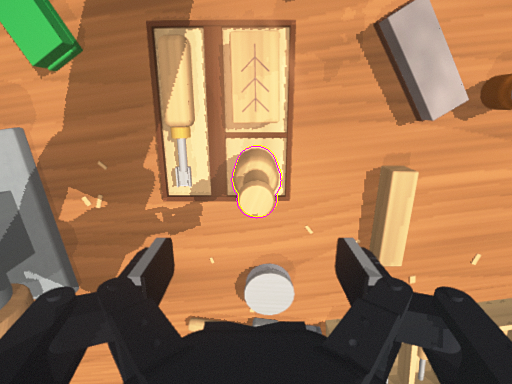

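>>> apply_moves([
  [3, -2, 0, 0, 0, -6, 1],
  [7, -4.7, 0, 0, 0, -14, 1],
  [11, -7.3, 0, 0, 0, -22, 1],
  [15, -10, 0, 0, 0, -29, 1],
  [18, -11.9, 1, 0, 0, -33, 1],
  [18.4, -12.1, 3.5, 0, 0, -33, 1],
  [18.4, -12.1, 6.5, 0, 0, -33, 1],
  [18.4, -12.1, 9.5, 0, 0, -33, 1],
  [18.4, -12.1, 12, 0, 0, -33, 1],
  [18.4, -12.1, 12.7, 0, 0, -33, 1],
])

```text
clock: 37.05
tool_pos: [0.4466, -0.1102, 0.0713]
ee_rot: [-179.8, -0.2, 116.0]
ft_force: [-0.4, -0.4, 0.5]
width: 0.0852
```

```bash
python3 wfit.py stone w19 0.4484 -0.1111 26.1; python3 go.py 0.4484 -0.1111 0.008 116.1
```

```text
tcp [ 0.4466 -0.1102  0.0713] [-179.83   -0.18  116.01] [(0.97, [254, 204, 70, 173])]
fit [ 0.4493 -0.1132] 24.9 cost 0.006
t 37.15 pos [ 0.4476 -0.1105  0.0728] yaw [-1.7993e+02 -7.0000e-02  1.1601e+02] w 0.0856 q [ -18.   -1.  102.    0.   78. -134.]
shift cm [-0.1   0.06  6.48] rv [-0.1 -0.1 -0.1]
```

View pics/w19.png

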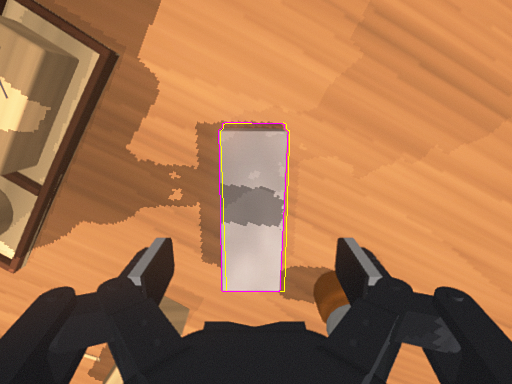

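>>> apply_moves([
  [-0.2, 0, 2, 0, 0, 0.8, 1],
  [-0.2, 0, 4, 0, 0, 0.8, 1],
  [-0.2, 0, 5.8, 0, 0, 0.8, 1],
  [-0.2, 0, 6.6, 0, 0, 0.8, 1],
  [-0.2, 0, 6.6, 0, 0, 0.8, 0.6],
  [-0.2, 0, 6.6, 0, 0, 0.8, 0.4],
  [-0.2, 0, 6.6, 0, 0, 0.8, 0],
  [-0.2, 0, 6.6, 0, 0, 0.8, 0],
  [-0.2, 0, 6.6, 0, 0, 0.8, 0],
  [-0.2, 0, 6.6, 0, 0, 0.8, 0],
], squeeze=90)

```text
clock: 38.4
tool_pos: [0.4499, -0.1128, 0.0088]
ee_rot: [179.9, 0.1, 115.2]
ft_force: [0.4, 0.4, 5.8]
width: 0.0422
```

```bash
python3 go.py 0.491 0.3896 0.14 77.3; python3 - <<'E'
from h import *
w=get_image("wrist")["color"]; c=get_image("scene")["color"]
cv2.imwrite("pics/w20.png",cv2.resize(np.hstack([w,cv2.resize(c[130:250,180:340],(512,384))]),(800,300)))
E
```

```text
t 38.4 pos [ 0.4499 -0.1128  0.0088] yaw [1.7989e+02 9.0000e-02 1.1520e+02] w 0.0422 q [ -19.    5.  105.    0.   70. -134.]
shift cm [ 43.68  25.14 -13.14] rv [ 0.1  0.1 37.9]
```

View pics/w20.png

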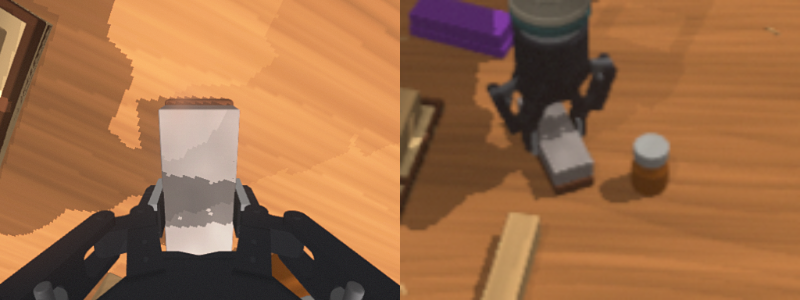

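>>> apply_moves([
  [0, 0, -1, 0, 0, 0, 0],
  [0, 0, -3, 0, 0, 0, 0],
  [0, 0, -6.5, 0, 0, 0, 0],
  [0, 0, -10, 0, 0, 1, 0],
  [1.5, 0.9, -12.5, 0, 0, 4, 0],
  [4.5, 2.6, -13.1, 0, 0, 8, 0],
  [8.5, 4.9, -13.1, 0, 0, 12, 0],
  [13, 7.5, -13.1, 0, 0, 16, 0],
  [17.5, 10, -13.1, 0, 0, 20, 0],
  [22, 12.6, -13.1, 0, 0, 24, 0],
])

```text
clock: 39.75
tool_pos: [0.4687, 0.1418, 0.1384]
ee_rot: [-180.0, 0.0, 91.1]
ft_force: [1.0, -0.4, -3.9]
width: 0.0426
```

```bash
python3 go.py 0.491 0.3896 0.14 77.3
```

```text
t 39.75 pos [0.4687 0.1418 0.1384] yaw [-1.7997e+02  1.0000e-02  9.1070e+01] w 0.0426 q [ 13.   0.  94.  -0.  86. -79.]
shift cm [24.74  2.69 -0.16] rv [-0.   0.  13.8]
```

>>> apply_moves([
  [4.5, 0.5, 0, 0, 0, 3, 0],
  [9, 1, 0, 0, 0, 6, 0],
  [13.5, 1.5, 0, 0, 0, 9, 0],
  [18, 2, 0, 0, 0, 12, 0],
  [21.5, 2.4, 0, 0, 0, 13.8, 0],
  [24, 2.6, 0.5, 0, 0, 13.8, 0],
  [24.7, 2.7, 2, 0, 0, 13.8, 0],
  [24.7, 2.7, 4, 0, 0, 13.8, 0],
  [24.7, 2.7, 6, 0, 0, 13.8, 0],
  [24.7, 2.7, 8, 0, 0, 13.8, 0],
])

```text
clock: 41.0
tool_pos: [0.4909, 0.3867, 0.0566]
ee_rot: [-180.0, 0.1, 77.3]
ft_force: [-0.1, 0.5, -3.8]
width: 0.0425
```

```bash
python3 wfit.py stone w21 0.491 0.3896 -12.7 0.05; python3 go.py 0.491 0.3896 0.015 77.3
```

```text
tcp [0.4909 0.3867 0.0566] [-1.7996e+02  5.0000e-02  7.7350e+01] [(0.61, [255, 224, 103, 202])]
fit [0.4915 0.3849] -12.7 cost 0.012
t 41.1 pos [0.4896 0.3861 0.0546] yaw [-179.76    0.26   77.36] w 0.0425 q [ 35.  26.  74.  -0.  81. -42.]
shift cm [0.39 0.08 3.96] rv [-0.2  0.3  0.1]
```

View pics/w21.png

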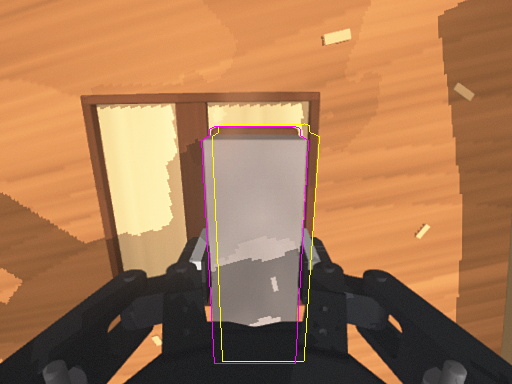

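>>> apply_moves([
  [0.5, 0.1, 0.2, 0, 0, 0, 0],
  [0.5, 0.1, 0.8, 0, 0, 0, 0],
  [0.5, 0.1, 1.8, 0, 0, 0, 0],
  [0.5, 0.1, 2.6, 0, 0, 0, 0],
  [0.5, 0.1, 3.2, 0, 0, 0, 0],
  [0.5, 0.1, 3.5, 0, 0, 0, 0],
  [0.5, 0.1, 3.7, 0, 0, 0, 0],
  [0.5, 0.1, 3.8, 0, 0, 0, 0],
  [0.5, 0.1, 3.8, 0, 0, 0, 0],
  [0.5, 0.1, 3.8, 0, 0, 0, 0],
])

```text
clock: 42.35
tool_pos: [0.4932, 0.3925, 0.0207]
ee_rot: [180.0, -0.0, 77.4]
ft_force: [0.2, -0.0, -4.2]
width: 0.0422
```

>>> apply_moves([
  [-0.2, -0.1, 0.2, 0, 0, 0, 0],
  [-0.2, -0.1, 0.4, 0, 0, 0, 0],
  [-0.2, -0.1, 0.5, 0, 0, 0, 0],
  [-0.2, -0.1, 0.6, 0, 0, 0, 0],
  [-0.2, -0.1, 0.65, 0, 0, 0, 0],
  [-0.2, -0.1, 0.65, 0, 0, 0, 0],
  [-0.2, -0.1, 0.65, 0, 0, 0, 0],
  [-0.2, -0.1, 0.65, 0, 0, 0, 0],
  [-0.2, -0.1, 0.65, 0, 0, 0, 0],
  [-0.2, -0.1, 0.65, 0, 0, 0, 0],
])

```text
clock: 43.6
tool_pos: [0.4919, 0.3908, 0.0149]
ee_rot: [180.0, -0.0, 77.4]
ft_force: [-3.9, -2.0, 5.2]
width: 0.0426
```

Contact with the floor (the force changed from -4 to +5 N). Releasing it now.

>>> apply_moves([
  [0, 0, 0, 0, 0, 0, 0.6],
  [0, 0, 0, 0, 0, 0, 0.7],
  [0, 0, 0, 0, 0, 0, 0.7],
  [0, 0, 0, 0, 0, 0, 0.7],
  [0, 0, -1, 0, 0, 0, 0.8],
  [0, 0, -4, 0, 0, 0, 1],
  [0, 0, -8, 0, 0, 0, 1],
  [0, 0, -12, 0, 0, 0, 1],
  [0, 0, -15, 0, 0, 0, 1],
  [0, 0, -16, 0, 0, 0, 1],
])

```text
clock: 44.85
tool_pos: [0.4924, 0.3912, 0.1772]
ee_rot: [179.8, -0.2, 77.4]
ft_force: [0.7, 0.5, -0.1]
width: 0.0857
```

```bash
python3 wfit.py stone w22 0.491 0.3896 -12.7 0.006; python3 wfit.py board2 w22b 0.4826 0.3525 -12.7; python3 go.py 0.6295 -0.142 0.17 83.2
```

```text
tcp [0.4924 0.3912 0.1772] [179.81  -0.21  77.4 ] [(0.89, [254, 171, 45, 117])]
fit [0.4922 0.3891] -12.6 cost 0.007
tcp [0.492  0.3909 0.175 ] [ 1.7992e+02 -9.0000e-02  7.7400e+01] [(0.76, [216, 170, 148, 144])]
fit [0.4838 0.3506] -12.1 cost 0.34
t 45.05 pos [0.4912 0.3904 0.1724] yaw [-1.7991e+02  9.0000e-02  7.7410e+01] w 0.0852 q [ 35.  21.  66.   0.  93. -42.]
shift cm [-48.94  25.1    0.28] rv [-0.1  0.1 -5.8]
```

View pics/w22.png

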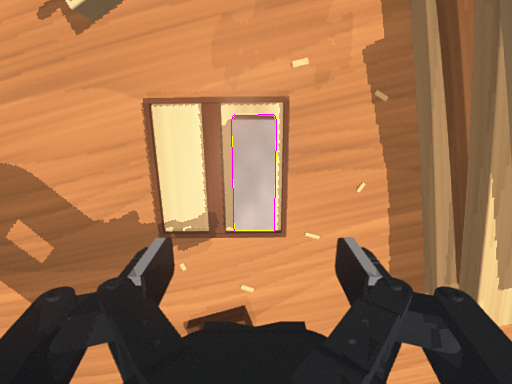

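>>> apply_moves([
  [-2.5, 1.3, 0, 0, 0, -0.5, 1],
  [-7.5, 3.8, 0, 0, 0, -1, 1],
  [-13, 6.7, 0, 0, 0, -2, 1],
  [-18.5, 9.5, 0, 0, 0, -2.5, 1],
  [-24, 12.3, 0, 0, 0, -3, 1],
  [-29.5, 15.1, 0, 0, 0, -4, 1],
  [-35, 18, 0, 0, 0, -5, 1],
  [-40.5, 20.8, 0, 0, 0, -5.5, 1],
  [-45.5, 23.4, 0, 0, 0, -5.8, 1],
  [-48.9, 25.1, 0.3, 0, 0, -5.8, 1],
])

```text
clock: 46.3
tool_pos: [0.6296, -0.1438, 0.1688]
ee_rot: [-179.8, -0.0, 83.1]
ft_force: [-0.3, 1.1, 0.2]
width: 0.0848
```

```bash
python3 go.py 0.6295 -0.142 0.07 83.2
```

```text
t 46.3 pos [ 0.6296 -0.1438  0.1688] yaw [-1.7984e+02 -2.0000e-02  8.3110e+01] w 0.0848 q [-16.  24.  63.  -0.  93. -99.]
shift cm [ 0.17 -0.01  9.88] rv [-0.2 -0.  -0.1]
```

>>> apply_moves([
  [0, 0, 1, 0, 0, 0, 1],
  [0, 0, 3, 0, 0, 0, 1],
  [0, 0, 5.5, 0, 0, 0, 1],
  [0, 0, 8, 0, 0, 0, 1],
  [0, 0, 9.5, 0, 0, 0, 1],
  [0, 0, 9.9, 0, 0, 0, 1],
  [0, 0, 9.9, 0, 0, 0, 1],
  [0, 0, 9.9, 0, 0, 0, 1],
  [0, 0, 9.9, 0, 0, 0, 1],
  [0, 0, 9.9, 0, 0, 0, 1],
])

```text
clock: 47.55
tool_pos: [0.6302, -0.1414, 0.0724]
ee_rot: [180.0, 0.0, 83.2]
ft_force: [1.1, -0.3, -0.3]
width: 0.0851
```

```bash
python3 wfit.py stick w23 0.6295 -0.142 -6.8; python3 go.py 0.6295 -0.142 0.006 83.2
```

```text
tcp [ 0.6302 -0.1414  0.0724] [179.96   0.    83.2 ] [(0.83, [257, 205, 52, 171])]
fit [ 0.6313 -0.1427] -7.2 cost 0.007
t 47.65 pos [ 0.6301 -0.1413  0.0721] yaw [ 1.7998e+02 -1.0000e-02  8.3200e+01] w 0.0855 q [-16.  28.  69.   0.  83. -99.]
shift cm [-0.07 -0.05  6.61] rv [ 0. -0.  0.]
```

View pics/w23.png

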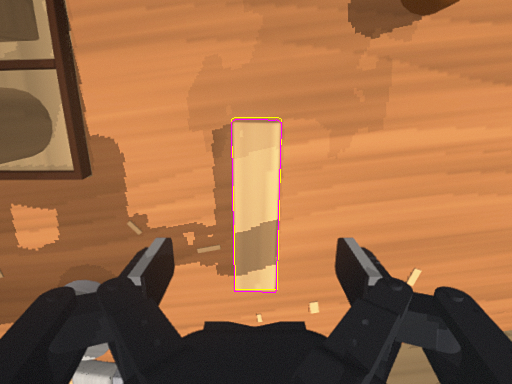

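>>> apply_moves([
  [-0.1, 0.1, 2, 0, 0, 0, 1],
  [-0.1, 0.1, 4, 0, 0, 0, 1],
  [-0.1, 0.1, 5.8, 0, 0, 0, 1],
  [-0.1, 0.1, 6.6, 0, 0, 0, 1],
  [-0.1, 0.1, 6.6, 0, 0, 0, 0.5],
  [-0.1, 0.1, 6.6, 0, 0, 0, 0.3],
  [-0.1, 0.1, 6.6, 0, 0, 0, 0],
  [-0.1, 0.1, 6.6, 0, 0, 0, 0],
  [-0.1, 0.1, 6.6, 0, 0, 0, 0],
  [-0.1, 0.1, 6.6, 0, 0, 0, 0],
], squeeze=50)

```text
clock: 48.9
tool_pos: [0.6316, -0.1426, 0.0071]
ee_rot: [179.9, 0.0, 83.2]
ft_force: [0.1, 0.7, 5.5]
width: 0.0309
```

```bash
python3 go.py 0.473 0.3096 0.14 77.3
```

```text
t 48.9 pos [ 0.6316 -0.1426  0.0071] yaw [1.7988e+02 1.0000e-02 8.3210e+01] w 0.0309 q [-16.  32.  71.   0.  77. -99.]
shift cm [ 43.02 -21.07 -13.34] rv [0.1 0.  5.9]
```

>>> apply_moves([
  [0, 0, -1, 0, 0, 0, 0],
  [0, 0, -3, 0, 0, 0, 0],
  [0, 0, -6.5, 0, 0, 0, 0],
  [0, 0, -10, 0, 0, 0, 0],
  [1.5, -0.7, -12.5, 0, 0, 1, 0],
  [5, -2.5, -13.3, 0, 0, 2, 0],
  [9, -4.4, -13.3, 0, 0, 3, 0],
  [13.5, -6.6, -13.3, 0, 0, 4, 0],
  [18, -8.8, -13.3, 0, 0, 5, 0],
  [22.5, -11, -13.3, 0, 0, 5.9, 0],
])

```text
clock: 50.15
tool_pos: [0.5477, 0.0955, 0.1403]
ee_rot: [179.9, -0.0, 77.3]
ft_force: [0.5, 0.1, -1.1]
width: 0.0311
```

```bash
python3 go.py 0.473 0.3096 0.14 77.3
```

```text
t 50.15 pos [0.5477 0.0955 0.1403] yaw [ 1.7992e+02 -3.0000e-02  7.7260e+01] w 0.0311 q [  6.  10.  82.   0.  87. -71.]
shift cm [ 19.24 -12.01   0.03] rv [ 0.1 -0.  -0. ]
```

>>> apply_moves([
  [4, -2.5, 0, 0, 0, 0, 0],
  [8, -5, 0, 0, 0, 0, 0],
  [12, -7.5, 0, 0, 0, 0, 0],
  [15.5, -9.7, 0, 0, 0, 0, 0],
  [18, -11.3, 0, 0, 0, 0, 0],
  [19.2, -12, 0.5, 0, 0, 0, 0],
  [19.2, -12, 2.5, 0, 0, 0, 0],
  [19.2, -12, 5, 0, 0, 0, 0],
  [19.2, -12, 7.5, 0, 0, 0, 0],
  [19.2, -12, 8.5, 0, 0, 0, 0],
])

```text
clock: 51.4
tool_pos: [0.473, 0.3067, 0.0525]
ee_rot: [-179.9, 0.1, 77.3]
ft_force: [-0.2, -0.3, -1.1]
width: 0.031
```

```bash
python3 wfit.py stick w24 0.473 0.3096 -12.7 0.05; python3 go.py 0.473 0.3096 0.0131 77.3
```

```text
tcp [0.473  0.3067 0.0525] [-1.799e+02  1.100e-01  7.726e+01] [(0.78, [257, 222, 75, 202])]
fit [0.4732 0.305 ] -12.9 cost 0.03
t 51.5 pos [0.4732 0.307  0.0532] yaw [-1.7993e+02  7.0000e-02  7.7270e+01] w 0.0314 q [ 29.  17.  86.  -0.  78. -48.]
shift cm [ 0.25 -0.07  4.01] rv [-0.1  0.1 -0. ]
```

View pics/w24.png

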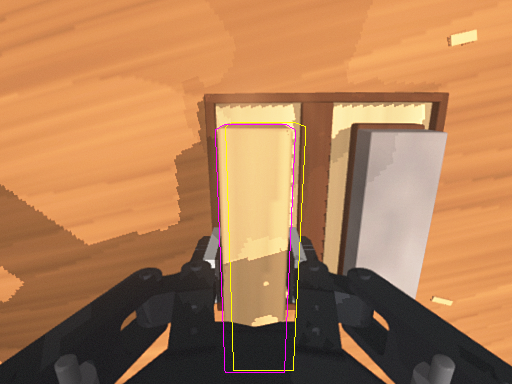

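>>> apply_moves([
  [0.2, 0, 0.2, 0, 0, 0, 0],
  [0.2, 0, 0.8, 0, 0, 0, 0],
  [0.2, 0, 1.8, 0, 0, 0, 0],
  [0.2, 0, 2.8, 0, 0, 0, 0],
  [0.2, 0, 3.4, 0, 0, 0, 0],
  [0.2, 0, 3.7, 0, 0, 0, 0],
  [0.2, 0, 3.8, 0, 0, 0, 0],
  [0.2, 0, 3.8, 0, 0, 0, 0],
  [0.2, 0, 3.8, 0, 0, 0, 0],
  [0.2, 0, 3.8, 0, 0, 0, 0],
])

```text
clock: 52.75
tool_pos: [0.474, 0.3097, 0.0162]
ee_rot: [180.0, -0.0, 77.3]
ft_force: [0.5, -0.9, -0.7]
width: 0.0312
```

>>> apply_moves([
  [0, 0, 0.1, 0, 0, 0, 0],
  [0, 0, 0.2, 0, 0, 0, 0],
  [0, 0, 0.3, 0, 0, 0, 0],
  [0, 0, 0.35, 0, 0, 0, 0],
  [0, 0, 0.35, 0, 0, 0, 0],
  [0, 0, 0.35, 0, 0, 0, 0],
  [0, 0, 0.35, 0, 0, 0, 0],
  [0, 0, 0.35, 0, 0, 0, 0],
  [0, 0, 0.35, 0, 0, 0, 0],
  [0, 0, 0.35, 0, 0, 0, 0],
])

```text
clock: 54.0
tool_pos: [0.474, 0.3098, 0.0131]
ee_rot: [180.0, -0.0, 77.3]
ft_force: [-2.3, -0.5, 6.3]
width: 0.0312
```

>>> apply_moves([
  [0, 0, 0, 0, 0, 0, 0.45],
  [0, 0, 0, 0, 0, 0, 0.55],
  [0, 0, 0, 0, 0, 0, 0.55],
  [0, 0, 0, 0, 0, 0, 0.55],
  [0, 0, -1, 0, 0, 0, 0.6],
  [0, 0, -4, 0, 0, 0, 0.7],
  [0, 0, -8, 0, 0, 0, 1],
  [0, 0, -12, 0, 0, 0, 1],
  [0, 0, -16, 0, 0, 0, 1],
  [0, 0, -20, 0, 0, 0, 1],
])

```text
clock: 55.25
tool_pos: [0.4737, 0.3096, 0.2147]
ee_rot: [180.0, -0.0, 77.3]
ft_force: [0.1, 0.5, 0.5]
width: 0.0856
```

>>> apply_moves([
  [0, -2, 0, 0, 0, 0, 1],
  [0, -5, 0, 0, 0, 0, 1],
  [0, -8, 0, 0, 0, 0, 1],
  [0, -8, 0, 0, 0, 0, 1],
  [0, -8, 0, 0, 0, 0, 1],
  [0, -8, 0, 0, 0, 0, 1],
  [0, -8, 0, 0, 0, 0, 1],
  [0, -8, 0, 0, 0, 0, 1],
  [0, -8, 0, 0, 0, 0, 1],
  [0, -8, 0, 0, 0, 0, 1],
])

```text
clock: 56.5
tool_pos: [0.3958, 0.3272, 0.2124]
ee_rot: [-180.0, -0.0, 77.3]
ft_force: [0.5, 0.1, 0.1]
width: 0.0852
```

```bash
python3 wfit.py stick w25 0.473 0.3096 -12.7 0.006; python3 wfit.py stone w25b 0.491 0.3896 -12.7 0.006
cat > fin.py <<'E'
from h import *; import json
T=get_image("top");Sc=get_image("scene");P=json.load(open("poses.json"));B=lambda b,x,y:[P[b][0]+(np.cos(P[b][2])*x-np.sin(P[b][2])*y)/1e3,P[b][1]+(np.sin(P[b][2])*x+np.cos(P[b][2])*y)/1e3,P[b][2],.006]
G=dict(slab=B("board3",-40,38),mallet=B("board3",60,38),gouge=B("board3",0,-47),stone=B("board2",0,38),stick=B("board2",0,-44),jar=P["jar"],tin=P["tin"])
from scipy.optimize import minimize
for nm,p,cr in(("top",T,(slice(300,700),slice(270,1170))),("scene",Sc,(slice(330,870),slice(300,1400)))):
    im=cv2.resize(p["color"],None,fx=3,fy=3,interpolation=cv2.INTER_CUBIC)
    for n,q in G.items():
        cs,_=cv2.findContours((cv2.resize(sil(p,M[n],q),None,fx=3,fy=3)>.5).astype(np.uint8),0,1); cv2.drawContours(im,cs,-1,(255,0,255),1)
    im=im[cr]; cv2.imwrite(f"pics/fin_{nm}.png",cv2.resize(im,(800,int(800*im.shape[0]/im.shape[1]))))
E
python3 fin.py
```

```text
tcp [0.3958 0.3272 0.2124] [-1.80e+02 -1.00e-02  7.73e+01] [(0.92, [256, 227, 25, 96])]
fit [0.4739 0.3081] -13.0 cost 0.015
tcp [0.3958 0.3273 0.2125] [ 1.800e+02 -1.000e-02  7.731e+01] [(0.88, [322, 227, 43, 99])]
fit [0.4931 0.389 ] -11.7 cost 0.018
```

View pics/fin_top.png

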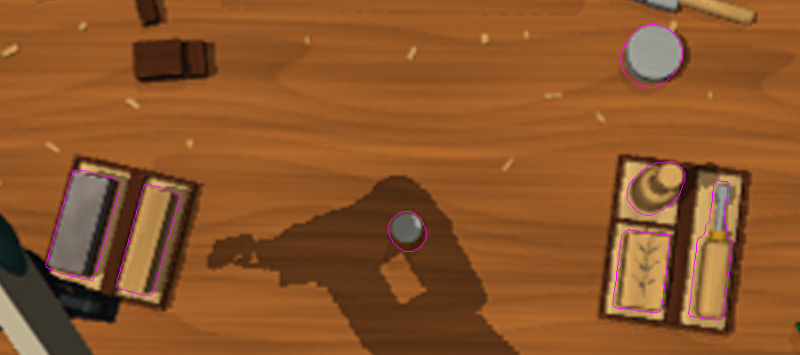

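View pics/fin_scene.png

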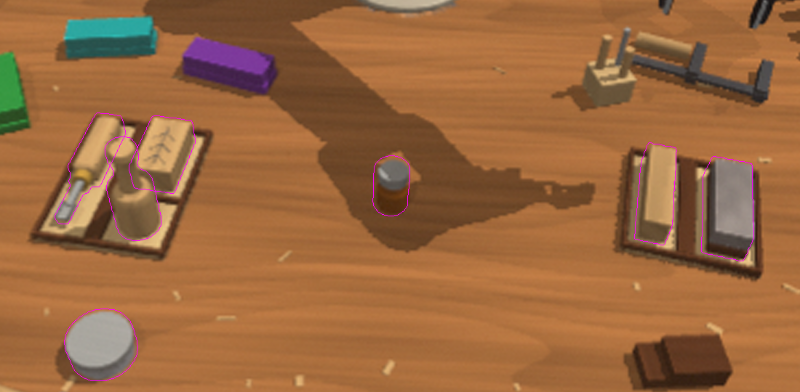

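View pics/w25.png

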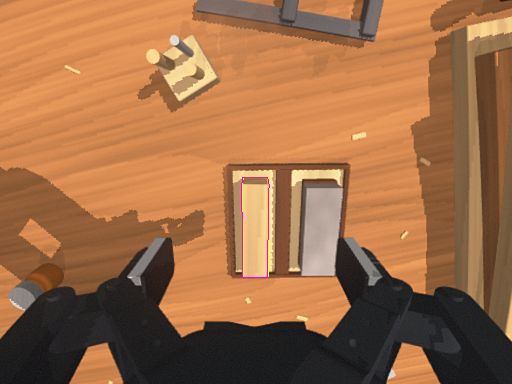

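```bash
cat > chk.py <<'E'
from h import *; import json
from scipy.optimize import minimize
exec(open("fin.py").read().split("from scipy")[0].split("\n",1)[1])
bd=dict(slab="board3",mallet="board3",gouge="board3",stone="board2",stick="board2")
for n,q in G.items():
    if len(q)<4: q=q+[0]
    ms=[]
    for p in(T,Sc):
        e=sil(p,M[n],q); L=[d for d in masks_of(n,p) if (d["mask"]*e).sum()>.5*max(d["mask"].sum(),1) and d["mask"].sum()>.5*e.sum()]
        if L: ms.append((p,cv2.GaussianBlur(L[0]["mask"].astype(float),(0,0),1.)))
    q=np.array(q)
    for use in [ms]+[[m] for m in ms]:
        if not use: continue
        c=lambda v:sum(((cv2.GaussianBlur(sil(p,M[n],[*v,q[3]]),(0,0),1.)-m)**2).sum()/m.sum() for p,m in use)
        r=minimize(c,q[:3],method="Nelder-Mead",options=dict(initial_simplex=q[:3]+np.array([[0,0,0],[.01,0,0],[0,.01,0],[0,0,.1]])))
        d=r.x[:2]-q[:2]; a=q[2] if n in bd else 0
        print(n,[("top" if p is T else "scene") for p,_ in use],"off mm (board axes)",np.round([1e3*(d[0]*np.cos(a)+d[1]*np.sin(a)),1e3*(-d[0]*np.sin(a)+d[1]*np.cos(a))],1),"dyaw",round(np.degrees(r.x[2]-q[2]),1),"cost",round(r.fun,3))
E
python3 chk.py
```

```text
slab ['scene'] off mm (board axes) [-4.4  3.6] dyaw 5.3 cost 0.063
slab ['scene'] off mm (board axes) [-4.4  3.6] dyaw 5.3 cost 0.063
mallet ['top', 'scene'] off mm (board axes) [-1.1 -0.2] dyaw 9.0 cost 0.109
mallet ['top'] off mm (board axes) [ 1. -3.] dyaw 3.4 cost 0.029
mallet ['scene'] off mm (board axes) [-0.4  2. ] dyaw 4.0 cost 0.045
gouge ['top'] off mm (board axes) [-3.7 -3.7] dyaw -0.1 cost 0.151
gouge ['top'] off mm (board axes) [-3.7 -3.7] dyaw -0.1 cost 0.151
stone ['top', 'scene'] off mm (board axes) [-1.4  1.5] dyaw -1.4 cost 0.102
stone ['top'] off mm (board axes) [-0.8 -0.9] dyaw -0.4 cost 0.023
stone ['scene'] off mm (board axes) [-3.3  3.6] dyaw -2.2 cost 0.05
stick ['top', 'scene'] off mm (board axes) [-0.3  0.7] dyaw -0.5 cost 0.142
stick ['top'] off mm (board axes) [ 0.2 -2.4] dyaw -0.4 cost 0.058
stick ['scene'] off mm (board axes) [-1.5  2.4] dyaw -0.9 cost 0.041
jar ['scene'] off mm (board axes) [-1.7  3.5] dyaw 3.1 cost 0.115
jar ['scene'] off mm (board axes) [-1.7  3.5] dyaw 3.1 cost 0.115
tin ['top', 'scene'] off mm (board axes) [ 0.1 -2. ] dyaw 4.0 cost 0.107
tin ['top'] off mm (board axes) [ 1.8 -3.6] dyaw 2.4 cost 0.05
tin ['scene'] off mm (board axes) [-1.1 -1.6] dyaw 2.1 cost 0.046
```

```bash
python3 -c "
from h import *
print(hand_in(), state()['clock'])"
```

```text
the job is handed in; nothing more can be done
the job is handed in; nothing more can be done
```

I placed all five pieces in their bays and handed the job in with the clock at about 57 s of the 131 s allowed. The hand-in reports no verdict, so this rests on my own checks.

- **What went where:** on board3, the slab is in the middle-sized bay, the gouge in the narrow bay and the mallet upright on its head in the square bay. On board2, the stone is in the wider bay and the stick in the narrower one. Each piece was lowered slowly and then let go. For slab, mallet, stone and stick the wrist force showed floor contact before release. The gouge showed none at the last reading, so I set it down by height, 1 mm lower, and opened.
- **Positions:** wrist close-ups after each release put every piece within about 4 mm of its bay centre. The last fits from the two fixed cameras agree, with offsets of about 4 mm or less along each axis against the 16 mm allowed. I saw no piece resting on a batten.
- **Jar and tin:** both stand upright, and the measured shift is under 4 mm, about the accuracy of the fits.
- **Weaker checks:** the fixed cameras disagree by up to about 5 mm on some pieces. The slab (5° of turn, scene view only) and the gouge (top view only) were each fitted from one fixed view, and the wrist view puts the slab within 0.5° of square. I judged tilt and floor height only from outlines and contact heights.
- **One failed try:** the first slab grasp shut on top of the block with about 11 N and did not move it. The pictures showed the fingertips standing about 22 mm farther back than the text says. I grasped lower after that, and every later grip held.

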